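Fit out the two-beam measuring block

ROBOT

A 6-joint arm with a two-finger parallel gripper is mounted at the origin on a cart in front of the work surface, level with it; the furniture and walls round the work are solid. World frame = base frame: x ahead of the robot, y to its left, z up, the work surface at z = 0. Lengths are in m, angles in rad, forces in N, time in s.
With the tool pointing down it reaches from about 0.325 to 1 m from the base axis. Payload 5.1 kg.
Tool frame: the origin (TCP) lies at the very end of the fingers, on their centre line; the grasp point (between the pads) lies 19 mm behind it; x points along the fingers, z is the direction in which the jaws open and shut, and the axes are right-handed (so a half turn about x gives the same grasp; the last joint's range is limited). The gripper opens to 85 mm and grips with 20 to 120 N. Pads are 22 mm wide; open, the fingers measure 114 mm over their backs; the gripper's body (76 mm by 85 mm) begins 54 mm behind the grasp point. The pads swing forward as they close: fully open they stand 13 mm farther back than shut.
Start: joints at [1.222, 0.124, 1.65, -0, 1.367, -0.083], TCP at [0.171, 0.627, 0.231] pointing down, gripper open.
Joint ranges: [-2.61, 2.61], [-1.02, 2.33], [0.03, 2.71], [-1.35, 4.49], [0.32, 2.68], [-2.91, 2.91]. Speed limits (rad/s): [2.57, 2.57, 3.14, 3.14, 3.14, 3.14].

INTERFACE

Orientations are given as a unit quaternion [x, y, z, w].
In Python, from bench import robot gives the robot as it stands. The module is installed in compiled form; this text tells all that it offers.
- The arm moves only by the tool step_arm, never from a script. Its argument "steps" is a list of rows, each an object of numbers: "hand": the finger opening in cm, from 0 to 8.54; "x", "y", "z": the shift along the world's x, y, z in cm; "rx", "ry", "rz": the turn, a rotation vector about the world's x, y, z in rad. In form: [{"hand": .., "x": .., "y": .., "z": .., "rx": .., "ry": .., "rz": ..}, ...]. A call has 1 to 12 rows; each row is the pose to reach, as a shift and turn from the pose commanded when the call began; what a row does not reach only later rows make up. A row lasts 1/12 s, in which the tool goes at most 41.7 mm and 7.16 degrees, less where a joint would pass 70% of its speed; a pose out of reach is approached as far as the arm can. A call with a gripper value outside its range is refused whole. The fingers move at their own pace and stop on an object; "force" is the grip in N (left out, the last holds). Time passes only in rows, so rows that repeat a pose let the fingers close. It gives the time, the measured TCP pose, the force and the opening at its end, in the units of the state.
- robot.sense(): the state, without advancing time (a new reading comes with each control period).
- robot.grab_frame(name): name is "scene" or "top" or "wrist"; returns a dict with "image" (480x640x3 uint8, blue, green, red), "z_map" (480x640 float32, m along the optical axis (not along the pixel's ray), 0 where there is no reading), "fx", "fy", "cx", "cy" (pixels), "R" (3x3) and "t" (3): a world point X has camera coordinates R X + t. Camera axes: x right, y down, z forward; pixel columns grow to the right and rows downward; lengths in m; the calibration is good to about 2 mm. A picture is of the moment at which its call begins.
- robot.job_done(): hands the job in, once; it reports no verdict.
Trained networks look in the newest picture that a camera, given by its name, has taken for a name from the list of things; names that differ only in an ending like _2 or _b are one class to them, and where a whole thing is asked for, a point or a joint stands for the part that bears it (a point fixed in the world has none). Each returns a list of dicts, best first, with "confidence" (0 to 1); they miss things now and then, are a little off and sometimes report something else, mostly with a low value. They report only what shows in the picture. A call takes as long as a camera call.
- robot.silhouettes(camera, query): "pixels" (480x640 bool, what is visible of it) and "rect" ([centre column, centre row, width, height] in pixels, round what is visible of it).
The state is a dict: "clock": time; "joints": joint angles; "dq": joint speeds; "tau": joint torques, N m; "ee_pos": TCP position; "tcp_rot": TCP orientation; "contact_force": force on the tool from outside, world axes, zero at the start; "wrist_torque": the same for the moment, N m; "grip_width": opening from 0.0 (shut) to 1.0 (fully open).
Only numpy, scipy, OpenCV 4.12 (cv2) and the standard library are available. Lean on these libraries where they do the work, as an engineer would, in place of code of your own. Each camera call takes 0.05 s, during which the arm holds its last target. There are 200 camera calls.

TASK

Get the grey measuring block ready: swing its dust cover up until it stands upright, clear of both ports, then slide each collimator tube into the port of its own size until the ring line on the tube is flush with the mouth of the port, no deeper. In the block's filter bay, swap the solid black blank for the filter plates: every filter plate from the white rack goes fully down into a slot of its own in the bay, and the blank goes fully down into a place of the rack (any slot, any place). Leave the petri dish and the timer alone; a tube that gets knocked must be set right again.

Things in the scene. Friction and masses are not known exactly. Their poses are not given: they have to be found in the camera images.
- cover (a joint): Dust cover on the measuring block's port face: a black two-lobed bar, 112 mm long, 42 mm wide, 5 mm thick, its outer surface 8 mm off the face, turning on one pin midway between the two ports. 0 = level, covering both ports; grows (rad) as the lobe with the knob swings UP; stop at 1.70; upright is 1.57. A stiff balanced hinge (about 0.06 N m): stays where left.
- cover_pin (a point): The cover's pin: on the port face, 75 mm above the table. Its axes are the block's: x points straight into the ports (level), z up. The ports lie 35 mm to either side, at the same height. Fixed.
- cover_knob (a point): Middle of the cover's metal knob, a round stub 12 mm in diameter and 30 mm long that stands straight out of the cover (along -x of the block), 48 mm from the pin. This point is 25 mm out from the port face; the stub ends at 38 mm. With the cover level it lies on the thin tube's side, at y = -48 mm of cover_pin's axes; it moves on a circle about the pin's axis, up over the pin.
- port_thick (a point): Centre of the mouth of the wider port, a level round bore 24 mm in diameter (2 mm wider than its tube) and 60 mm long, in the port face of the measuring block (grey, 180 x 150 mm, fixed; 110 mm high at the ports, 100 mm at the filter bay behind). 75 mm above the table. x points into the bore, z up. It lies at y = 35 mm of cover_pin's axes.
- tube_thick_head (a point): Collimator tube, the thick one: an aluminium tube 22 mm in diameter and 115 mm long in front of a black square head 28 x 28 mm and 40 mm long, which is the heavy part and is where to grip. This point is the head's centre (14 mm above the table when lying). x points along the tube from head to tip; the tip is 135 mm from here. 140 g, give or take.
- tube_thick_mark (a point): Centre of the black ring line round the thick tube, 40 mm behind its tip and 95 mm ahead of the head's centre; axes as the tube's. At the right depth the ring is level with the mouth of the port. Nothing stops the tube there: it can be pushed farther.
- port_thin (a point): Centre of the mouth of the narrower port, a level round bore 18 mm in diameter (2 mm wider than its tube) and 60 mm long, in the port face of the measuring block (grey, 180 x 150 mm, fixed; 110 mm high at the ports, 100 mm at the filter bay behind). 75 mm above the table. x points into the bore, z up. It lies at y = -35 mm of cover_pin's axes.
- tube_thin_head (a point): Collimator tube, the thin one: an aluminium tube 16 mm in diameter and 125 mm long in front of a black square head 28 x 28 mm and 40 mm long, which is the heavy part and is where to grip. This point is the head's centre (14 mm above the table when lying). x points along the tube from head to tip; the tip is 145 mm from here. 140 g, give or take.
- tube_thin_mark (a point): Centre of the black ring line round the thin tube, 50 mm behind its tip and 95 mm ahead of the head's centre; axes as the tube's. At the right depth the ring is level with the mouth of the port. Nothing stops the tube there: it can be pushed farther.
- slot_1 (a point): Filter slot 1 (1 is nearest the ports; 38 mm apart) in the block's bay, open at the top: centre of the slot's floor, 12 mm above the table. 9 mm wide along x, 114 mm along y; guides at both ends reach up to 100 mm above the table. x = straight away from the ports, z up.
- plate_1_tab (a point): Filter plate 1; any of the three alike plates may be absent (None). Upright framed pane 110 mm wide, 85 mm high, 6 mm thick, 80 g, with a black grip tab on the middle of its top edge, 20 mm wide, 30 mm high, 8 mm thick. This point: the tab's centre, 100 mm above the plate's lower edge. x square to the pane, y along its width, z up.
- slot_2 (a point): Filter slot 2 (1 is nearest the ports; 38 mm apart) in the block's bay, open at the top: centre of the slot's floor, 12 mm above the table. 9 mm wide along x, 114 mm along y; guides at both ends reach up to 100 mm above the table. x = straight away from the ports, z up.
- plate_2_tab (a point): Filter plate 2; any of the three alike plates may be absent (None). Upright framed pane 110 mm wide, 85 mm high, 6 mm thick, 80 g, with a black grip tab on the middle of its top edge, 20 mm wide, 30 mm high, 8 mm thick. This point: the tab's centre, 100 mm above the plate's lower edge. x square to the pane, y along its width, z up.
- slot_3 (a point): Filter slot 3 (1 is nearest the ports; 38 mm apart) in the block's bay, open at the top: centre of the slot's floor, 12 mm above the table. 9 mm wide along x, 114 mm along y; guides at both ends reach up to 100 mm above the table. x = straight away from the ports, z up.
- plate_3_tab (a point): Filter plate 3; any of the three alike plates may be absent (None). Upright framed pane 110 mm wide, 85 mm high, 6 mm thick, 80 g, with a black grip tab on the middle of its top edge, 20 mm wide, 30 mm high, 8 mm thick. This point: the tab's centre, 100 mm above the plate's lower edge. x square to the pane, y along its width, z up.
- rack_1 (a point): Place 1 of the low white rack (fixed, 130 x 130 mm, 50 mm high) in which the filter plates stand at the start: centre of the floor of this slot, 10 mm above the table; 9 mm wide along x, 114 mm along y, the places 38 mm apart along x; z up.
- rack_2 (a point): Place 2 of the low white rack (fixed, 130 x 130 mm, 50 mm high) in which the filter plates stand at the start: centre of the floor of this slot, 10 mm above the table; 9 mm wide along x, 114 mm along y, the places 38 mm apart along x; z up.
- rack_3 (a point): Place 3 of the low white rack (fixed, 130 x 130 mm, 50 mm high) in which the filter plates stand at the start: centre of the floor of this slot, 10 mm above the table; 9 mm wide along x, 114 mm along y, the places 38 mm apart along x; z up.
- blank_tab (a point): Blank: a solid black plate without a pane, same size, tab, weight and axes as the filter plates. This point: its tab's centre, 100 mm above its lower edge. It starts in the middle slot (slot_2) of the block's bay.
- petri: Petri dish with lid, 62 mm across, 15 mm high, a bystander; origin under its centre.
- timer: Small white bench timer, 60 x 62 x 18 mm, a bystander; origin under its centre.

How it is judged:
By the outcome, as a careful person would: the job done as asked, in the order asked, and still so for the second after the job is handed in, with the robot touching nothing.
Of plate_1, plate_2, plate_3 only 1 to 3 are there at a start; the rules pass over those that are not, and their reading is None.
At some moment in a run one of tube_thick, tube_thin may be knocked a few centimetres aside while the robot is not near it.
It also fails if it takes over 210 s, if anything falls off the work surface, if the arm or the gripper's body presses on something with over 40 N, if the wrist force passes 120 N, or if a joint passes its speed limit or range.

## Working session

There is one attempt and no reset: what is moved stays moved. The work goes in short steps, Python scripts to look and compute and a tool call to move; the robot and the scene stay as the last step left them, time stands still between calls to the robot, and variables do not carry over. Pictures are saved under pics/ and viewed, about 12 in all and at most 16, crops included, and the job is handed in when it is done.

Besides the shell and the picture viewer there is one more tool, called by a JSON object that holds its "name" and its "arguments", one argument or row to a line. step_arm: Moves the arm, as the interface text tells. Its arguments: {"type":"object","properties":{"steps":{"type":"array"},"force":{"type":"number"}},"required":["steps"]}

```bash
mkdir -p pics; ls
cat > h.py <<'E'
from bench import robot
import numpy as np, cv2
np.set_printoptions(precision=4,suppress=True)
def cloud(f):
    z=f["z_map"]; v,u=np.mgrid[:480,:640]
    P=np.stack([(u-f["cx"])/f["fx"]*z,(v-f["cy"])/f["fy"]*z,z],-1)
    W=(P-np.array(f["t"]))@np.array(f["R"]); W[z==0]=np.nan
    return W
def proj(f,X):
    c=np.array(f["R"])@np.array(X)+np.array(f["t"]); return f["fx"]*c[0]/c[2]+f["cx"],f["fy"]*c[1]/c[2]+f["cy"]
E
python3 - <<'E'
from h import *
s=robot.sense();print(s)
fs={n:robot.grab_frame(n) for n in("scene","top")}
for n,f in fs.items():
    cv2.imwrite(f"pics/{n}0.png",f["image"]); np.savez(f"{n}0.npz",**f); print(n,f["fx"],np.array(f["R"]),f["t"])
    W=cloud(f)
    for q in("tube_thick_head","tube_thin_head","plate_1_tab","blank_tab","cover","petri","timer","port_thick"):
        try:
            for d in robot.silhouettes(n,q)[:4]:
                p=W[d["pixels"]]; print(n,q,round(d["confidence"],2),np.round(d["rect"]),np.nanmedian(p,0),np.nanmin(p,0),np.nanmax(p,0))
        except Exception as e: print(q,e)
E
```

```text
pics
{'clock': 0.0, 'joints': array([ 1.2225,  0.1245,  1.6517, -0.    ,  1.3675, -0.0826]), 'dq': array([ 0.0008,  0.0001, -0.0006,  0.001 , -0.0014,  0.0009]), 'tau': array([  0.0004, -42.3614, -36.5453,  -0.0001,   0.007 ,   0.    ]), 'ee_pos': array([0.1705, 0.6266, 0.23  ]), 'tcp_rot': array([-0.4298,  0.5624,  0.4289,  0.5612]), 'contact_force': array([0.0273, 0.5724, 0.1218]), 'wrist_torque': array([ 0.0113, -0.0157,  0.0021]), 'grip_width': 0.9984092150994247}
scene 478.2792682657849 [[ 0.4994 -0.8663  0.0143]
 [-0.4413 -0.2685 -0.8562]
 [ 0.7455  0.4213 -0.5164]] [-0.2617  0.3203  0.738 ]
scene tube_thick_head 0.9 [436. 320.  77.  33.] [ 0.5148 -0.3197  0.0204] [ 0.5043 -0.3797 -0.003 ] [ 0.5786 -0.2195  0.0299]
scene tube_thick_head 0.61 [282. 258. 111.  83.] [0.4409 0.0342 0.0783] [ 0.423  -0.0515 -0.0034] [0.7514 0.2527 0.1265]
scene tube_thin_head 0.89 [408. 335.  76.  45.] [ 0.4436 -0.2986  0.0188] [ 0.4218 -0.3476 -0.0027] [ 0.4904 -0.1833  0.0297]
scene plate_1_tab 0.82 [205. 235.  36.  46.] [0.4728 0.2654 0.0634] [0.4154 0.2416 0.007 ] [0.5859 0.3589 0.1243]
scene bl
[... 1152 characters left out ...]
514 0.3723 0.1261]
top blank_tab 0.9 [263. 262.  14.  48.] [0.505  0.1037 0.0871] [0.4601 0.1014 0.0093] [0.5553 0.1244 0.1291]
top cover 0.55 [328. 262.  18.  51.] [ 0.5447 -0.0217  0.0839] [ 0.45   -0.0499 -0.0044] [ 0.5706 -0.0152  0.0985]
top petri 0.76 [397. 203.  25.  24.] [ 0.6442 -0.2032  0.0141] [ 0.6143 -0.2376 -0.0022] [ 0.6751 -0.1728  0.0191]
top timer 0.87 [238. 198.  32.  28.] [0.6634 0.1711 0.0156] [ 0.633   0.1409 -0.0037] [0.7019 0.2065 0.0228]
top port_thick 0.87 [284. 263. 100.  74.] [0.5078 0.0678 0.0993] [ 0.4278 -0.0477 -0.0041] [0.5963 0.1703 0.1275]
top port_thick 0.67 [444. 254.  68.  13.] [ 0.5224 -0.309   0.0232] [ 0.507  -0.3841 -0.0036] [ 0.5464 -0.2218  0.0319]
```

Run:
```python
import cv2
a=cv2.imread("pics/scene0.png")[190:390,150:510]; cv2.imwrite("pics/scene0c.png",cv2.resize(a,None,fx=2.2,fy=2.2,interpolation=cv2.INTER_CUBIC))
a=cv2.imread("pics/top0.png")[160:340,120:500]; cv2.imwrite("pics/top0c.png",cv2.resize(a,None,fx=2.1,fy=2.1,interpolation=cv2.INTER_CUBIC))
```

```text
(no output)
```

View pics/scene0c.png

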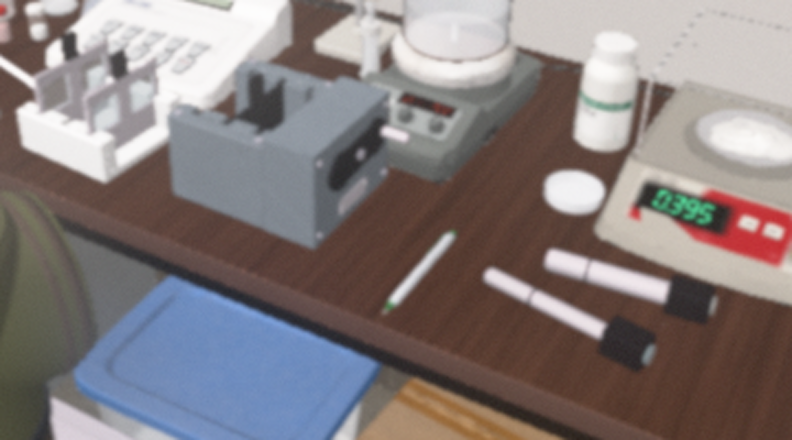

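View pics/top0c.png

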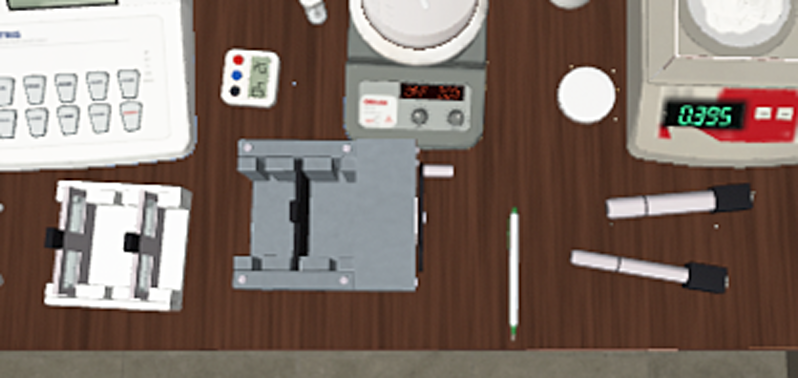

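The block's port face looks toward −y, with the cover level and the knob on the far (+x) side (scene crop ~(395,133)). The rack holds two plates, in its outer places, so the middle place is free (top crop tabs at (55,238) and (132,242)). The blank's tab is at (296,210), the tube heads at (735,197) and (708,276).

```bash
cat >> h.py <<'E'
def rect(P):
    r=cv2.minAreaRect((P[:,:2]*1000).astype(np.float32)); return np.round(r[0],1),np.round(r[1],1),round(r[2],2)
def seg(f,q,n,k=0):
    d=robot.silhouettes(n,q)[k]; return cloud(f)[d["pixels"]]
E
python3 - <<'E'
from h import *
from scipy.spatial.transform import Rotation as Ro
s=robot.sense(); print(Ro.from_quat(s["tcp_rot"]).as_matrix())
for n in("top","scene"):
    f=dict(np.load(n+"0.npz")); W=cloud(f).reshape(-1,3); W=W[~np.isnan(W[:,0])]
    x,y,z=W.T
    box=(x>.38)&(x<.65)&(y>-.1)&(y<.2)
    m=box&(z>.106)&(z<.114); print(n,"top110",m.sum(),rect(W[m]),np.median(z[m]))
    m=box&(z>.115)&(z<.135)&(y>.08)&(y<.14); print("blank tab",m.sum(),W[m].mean(0),rect(W[m]))
    m=box&(y<-.03)&(y>-.065)&(z>.02)&(z<.1); P=W[m]
    A=np.c_[P[:,0],P[:,2],np.ones(len(P))]
    for _ in range(8):
        c=np.linalg.lstsq(A,P[:,1],rcond=None)[0]; r=P[:,1]-A@c; k=abs(r)<.002; A,P=A[k],P[k]
    print("face y=",c,len(P))
    m=box&(y<-.056)&(y>-.1)&(z>.05)&(z<.11); print("knob",m.sum(),W[m].mean(0),W[m].min(0),W[m].max(0)) if m.any() else 0
    m=(y>.22)&(y<.4)&(x>.4)&(x<.57)
    for a,b in((.04,.056),(.085,.099),(.104,.13)):
        k=m&(z>a)&(z<b); print("rack",a,k.sum(),rect(W[k]))
    k=m&(z>.104); P=W[k]; 
    for lo,hi in((.2,.283),(.283,.32),(.32,.4)):
        q=P[(P[:,1]>lo)&(P[:,1]<hi)]
        if len(q)>3: print("tab",lo,len(q),q.mean(0),rect(q))
    for c,(a,b) in(("thick",(.5,.56)),("thin",(.42,.49))):
        m=(x>a)&(x<b)&(y<-.15)&(y>-.42)&(z>.006)&(z<.04); P=W[m]
        if m.sum()>30: 
            print(c,m.sum(),rect(P)); cc,d=P[:,:2].mean(0),0
            vx,vy,x0,y0=cv2.fitLine(P[:,:2].astype(np.float32),cv2.DIST_L1,0,.001,.001).ravel(); t=(P[:,:2]-[x0,y0])@[vx,vy]; print(vx,vy,x0,y0,"ends",[x0+t.min()*vx,y0+t.min()*vy],[x0+t.max()*vx,y0+t.max()*vy],"zmax",np.percentile(P[:,2],95))
E
```

```text
[[-0.     -0.9649  0.2626]
 [ 0.      0.2626  0.9649]
 [-1.      0.      0.    ]]
top top110 2023 (array([503.1,  46.1]), array([116.7, 148.9]), 89.04) 0.10942723101978678
blank tab 48 [0.504  0.1057 0.1247] (array([503.7, 105.7]), array([20. ,  7.3]), 1.94)
face y= [-0.05    0.0941 -0.0224] 64
knob 372 [ 0.6198 -0.0709  0.0624] [ 0.5846 -0.0869  0.05  ] [ 0.6492 -0.0571  0.0751]
rack 0.04 1188 (array([476.1, 304.7]), array([131.3, 130.4]), 87.18)
rack 0.085 401 (array([476.7, 304. ]), array([ 83.5, 107.9]), 86.79)
rack 0.104 141 (array([476.4, 303.8]), array([83.6, 19.7]), 86.94)
tab 0.2 65 [0.4739 0.2646 0.1205] (array([473.9, 265.8]), array([ 7.6, 18.6]), 87.37)
tab 0.32 76 [0.4782 0.3403 0.1192] (array([478.5, 341.3]), array([ 8.5, 19.6]), 87.59)
thick 727 (array([ 523., -301.]), array([ 28. , 158.7]), 5.45)
0.08403318 -0.99646294 0.52634996 -0.34381276 ends [np.float64(0.5160782376294589), np.float64(-0.22201096009404087)] [np.float64(0.5294125684589115), np.float64(-0.3801290641741619)] zmax 0.02852175775069493
thin 645 (array([ 451.9, -264.9]), array([168.3,  28. ]), 80.26)
0.
[... 734 characters left out ...]
0.2654 0.1156] (array([471.9, 266.2]), array([10.7, 23.3]), 86.94)
tab 0.32 72 [0.4749 0.341  0.1158] (array([475.3, 342.1]), array([12.8, 21.7]), 68.21)
thick 928 (array([ 532.5, -300.5]), array([ 50.8, 160.1]), 2.76)
0.05859886 -0.9982816 0.5138265 -0.29338065 ends [np.float64(0.5096078493583645), np.float64(-0.22151251442094183)] [np.float64(0.5190113166021435), np.float64(-0.3817086023956158)] zmax 0.02767930654185106
thin 871 (array([ 452.6, -265.3]), array([167.3,  31.5]), 77.61)
0.18327592 0.9830615 0.44760424 -0.24753323 ends [np.float64(0.42928446025359246), np.float64(-0.34579747047813103)] [np.float64(0.4599575718750939), np.float64(-0.18127201414395838)] zmax 0.027880981504564376
```

{"name": "step_arm", "arguments": {
  "steps": [
    {"z": 4,"x": 2,"y": -4,"rz": -0.12},
    {"z": 7,"x": 4,"y": -8,"rz": -0.24},
    {"z": 7,"x": 6,"y": -11.5,"rz": -0.36},
    {"z": 7,"x": 7.5,"y": -15,"rz": -0.48},
    {"z": 7,"x": 9,"y": -18.5,"rz": -0.6},
    {"z": 7,"x": 10.5,"y": -22,"rz": -0.72},
    {"z": 7,"x": 12,"y": -25.5,"rz": -0.84},
    {"z": 7,"x": 14,"y": -29,"rz": -0.96},
    {"z": 7,"x": 15.5,"y": -32.5,"rz": -1.08},
    {"z": 7,"x": 17,"y": -36,"rz": -1.2},
    {"z": 7,"x": 19,"y": -39.5,"rz": -1.305},
    {"z": 7,"x": 20.5,"y": -43,"rz": -1.305}
  ]
}}

```text
invalid input
```

{"name": "step_arm", "arguments": {
  "steps": [
    {"x": 1.5,"y": -3.5},
    {"x": 3,"y": -7},
    {"x": 4.5,"y": -10.5},
    {"x": 6,"y": -14},
    {"x": 8,"y": -17.5},
    {"x": 9.5,"y": -21},
    {"x": 11,"y": -24.5},
    {"x": 12.5,"y": -27},
    {"x": 13.5,"y": -27.7},
    {"x": 13.5,"y": -27.7},
    {"x": 13.5,"y": -27.7}
  ]
}}

```text
invalid input
```

Run:
```python
from h import *
from scipy.spatial.transform import Rotation as Ro
f=robot.grab_frame("wrist"); s=robot.sense(); print(s["clock"],s["ee_pos"],s["joints"]);print(Ro.from_quat(s["tcp_rot"]).as_matrix())
np.savez("wrist1.npz",**f); cv2.imwrite("pics/w1.png",f["image"])
R,t=np.array(f["R"]),np.array(f["t"]); print("cam",-R.T@t,R[2],f["fx"])
```

```text
0.95 [0.1708 0.6272 0.2313] [ 1.2224  0.1238  1.6503 -0.      1.3675 -0.0826]
[[ 0.0001 -0.9649  0.2626]
 [ 0.      0.2626  0.9649]
 [-1.     -0.      0.0001]]
cam [0.1012 0.6472 0.3739] [ 0.2751 -0.0747 -0.9585] 339.4127463647235
```

View pics/w1.png

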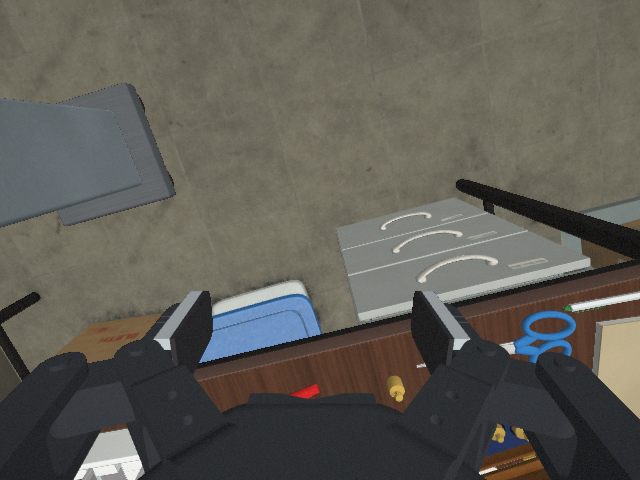

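{"name": "step_arm", "arguments": {
  "steps": [
    {"hand": 8.5,"x": 2,"y": -4,"z": 4,"rx": 0,"ry": 0,"rz": -0.12},
    {"hand": 8.5,"x": 4,"y": -8,"z": 7,"rx": 0,"ry": 0,"rz": -0.24},
    {"hand": 8.5,"x": 6,"y": -11.5,"z": 7,"rx": 0,"ry": 0,"rz": -0.36},
    {"hand": 8.5,"x": 7.5,"y": -15,"z": 7,"rx": 0,"ry": 0,"rz": -0.48},
    {"hand": 8.5,"x": 9,"y": -18.5,"z": 7,"rx": 0,"ry": 0,"rz": -0.6},
    {"hand": 8.5,"x": 10.5,"y": -22,"z": 7,"rx": 0,"ry": 0,"rz": -0.72},
    {"hand": 8.5,"x": 12,"y": -25.5,"z": 7,"rx": 0,"ry": 0,"rz": -0.84},
    {"hand": 8.5,"x": 14,"y": -29,"z": 7,"rx": 0,"ry": 0,"rz": -0.96},
    {"hand": 8.5,"x": 15.5,"y": -32.5,"z": 7,"rx": 0,"ry": 0,"rz": -1.08},
    {"hand": 8.5,"x": 17,"y": -36,"z": 7,"rx": 0,"ry": 0,"rz": -1.2},
    {"hand": 8.5,"x": 19,"y": -39.5,"z": 7,"rx": 0,"ry": 0,"rz": -1.305},
    {"hand": 8.5,"x": 20.5,"y": -43,"z": 7,"rx": 0,"ry": 0,"rz": -1.305}
  ]
}}

```text
clock: 1.95
ee_pos: [0.3764, 0.1952, 0.3017]
tcp_rot: [0.001, 0.707, -0.001, 0.708]
contact_force: [0.9, 0.3, -0.4]
grip_width: 0.997
```

{"name": "step_arm", "arguments": {
  "steps": [
    {"hand": 8.5,"x": 1.5,"y": -3.5,"z": 0,"rx": 0,"ry": 0,"rz": 0},
    {"hand": 8.5,"x": 3,"y": -7,"z": 0,"rx": 0,"ry": 0,"rz": 0},
    {"hand": 8.5,"x": 4.5,"y": -10.5,"z": 0,"rx": 0,"ry": 0,"rz": 0},
    {"hand": 8.5,"x": 6,"y": -14,"z": 0,"rx": 0,"ry": 0,"rz": 0},
    {"hand": 8.5,"x": 8,"y": -17.5,"z": 0,"rx": 0,"ry": 0,"rz": 0},
    {"hand": 8.5,"x": 9.5,"y": -21,"z": 0,"rx": 0,"ry": 0,"rz": 0},
    {"hand": 8.5,"x": 11,"y": -24.5,"z": 0,"rx": 0,"ry": 0,"rz": 0},
    {"hand": 8.5,"x": 12.5,"y": -27,"z": 0,"rx": 0,"ry": 0,"rz": 0},
    {"hand": 8.5,"x": 13.5,"y": -27.7,"z": 0,"rx": 0,"ry": 0,"rz": 0},
    {"hand": 8.5,"x": 13.5,"y": -27.7,"z": 0,"rx": 0,"ry": 0,"rz": 0}
  ]
}}

```text
clock: 2.78
ee_pos: [0.5117, -0.082, 0.3009]
tcp_rot: [0.001, 0.707, -0.001, 0.707]
contact_force: [-0.5, -0.4, -0.5]
grip_width: 0.994
```

Run:
```python
from h import *
from scipy.spatial.transform import Rotation as Ro
f=robot.grab_frame("wrist"); s=robot.sense(); print(s["clock"],s["ee_pos"],s["joints"]);print(Ro.from_quat(s["tcp_rot"]).as_matrix())
np.savez("wrist1.npz",**f); cv2.imwrite("pics/w2.png",f["image"])
R,t=np.array(f["R"]),np.array(f["t"]); print("cam",-R.T@t,R[2],f["fx"])
```

```text
2.8333 [ 0.511  -0.0807  0.301 ] [-0.2606 -0.2075  1.8553  0.0002  1.495  -0.2587]
[[-0.001   0.0019  1.    ]
 [ 0.0005  1.     -0.0019]
 [-1.      0.0005 -0.001 ]]
cam [ 0.5122 -0.0087  0.4435] [-0.0003 -0.2842 -0.9588] 339.4127463647235
```

View pics/w2.png

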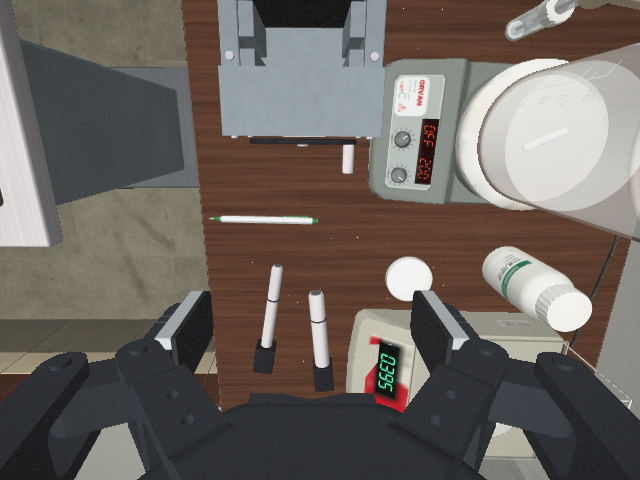

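```bash
cat >> h.py <<'E'
def line(P,a,b,it=8,tol=.0015):
    "fit P[:,b]=m*P[:,a]+c robustly"
    for _ in range(it):
        m,c=np.polyfit(P[:,a],P[:,b],1); k=abs(P[:,b]-m*P[:,a]-c)<tol; P=P[k] if k.sum()>5 else P
    return m,c,len(P)
def edges(img_mask,W,cols=None,rows=None):
    pass
E
python3 - <<'E'
from h import *
f=dict(np.load("wrist1.npz")); W=cloud(f); x,y,z=W[...,0],W[...,1],W[...,2]
top=(z>.105)&(z<.115)&(x>.4)&(x<.6)&(y<.05)&(y>-.1)
print("ztop",np.median(z[top]),top.sum())
print("rows per col: front edge")
F=[];L=[];Rr=[]
for u in range(225,382,3):
    v=np.where(top[:,u])[0]
    if len(v): F.append(W[v.max(),u])
F=np.array(F); print("front y=m x+c",line(F,0,1), F[:3],F[-3:])
for v in range(75,134,3):
    u=np.where(top[v])[0]; L.append(W[v,u.min()]); Rr.append(W[v,u.max()])
L=np.array(L);Rr=np.array(Rr); print("L x=m y+c",line(L,1,0),"R",line(Rr,1,0))
print("pix size at top",np.median(z[top]), (0.4435-.11)/339)
k=(z>.07)&(z<.09)&(x>.53)&(x<.572)&(y<-.055)&(y>-.1); P=W[k]; print("knob",k.sum(),P.min(0),P.max(0),np.median(P,0))
k=(z>.06)&(z<.1)&(y<-.047)&(y>-.062)&(x>.43)&(x<.57); P=W[k]; print("cover",k.sum(),P.min(0),P.max(0))
k=(z>.03)&(x>.56)&(x<.65)&(y<-.0)&(y>-.14); P=W[k]; print("hot",k.sum(),P.min(0),P.max(0),np.percentile(P[:,0],[1,5]))
for a,b in((.03,.05),(.05,.06),(.06,.07),(.07,.08)):
    q=P[(P[:,2]>a)&(P[:,2]<b)]; print(a,len(q),q.min(0) if len(q) else 0,q.max(0) if len(q) else 0)
for c,(a,b) in(("thick",(.495,.56)),("thin",(.42,.49))):
    m=(x>a)&(x<b)&(y<-.15)&(y>-.42)&(z>.006)&(z<.04); P=W[m]; print(c,m.sum(),rect(P))
    for lo,hi in((-.24,-.2),(-.27,-.23),(-.32,-.27)):
        q=P[(P[:,1]>lo)&(P[:,1]<hi)]; print(lo,np.mean(q,0), np.percentile(q[:,2],95))
E
```

```text
ztop 0.10997726766044702 11370
rows per col: front edge
front y=m x+c (np.float64(-0.011796093449436686), np.float64(-0.005098073294675605), 52) [[ 0.4307 -0.0105  0.1098]
 [ 0.4335 -0.0105  0.1095]
 [ 0.4361 -0.0105  0.1082]] [[ 0.5723 -0.0118  0.1104]
 [ 0.5755 -0.0119  0.1087]
 [ 0.5781 -0.0091  0.1093]]
L x=m y+c (np.float64(0.015748762877528535), np.float64(0.42844681204393653), 20) R (np.float64(0.007686957720369387), np.float64(0.5776514493406707), 20)
pix size at top 0.10997726766044702 0.0009837758112094396Traceback (most recent call last):
  File "<stdin>", line 15, in <module>
    return umr_minimum(a, axis, None, out, keepdims, initial, where)
ValueError: zero-size array to reduction operation minimum which has no identity
```

Run:
```python
from h import *
f=dict(np.load("wrist1.npz")); W=cloud(f); x,y,z=W[...,0],W[...,1],W[...,2]
k=(z>.072)&(z<.09)&(x>.53)&(x<.572)&(y<-.022)&(y>-.06); P=W[k]; print("knob",k.sum(),P.min(0),P.max(0),np.median(P,0))
for lo in(-.03,-.04,-.045): 
    q=P[abs(P[:,1]-lo)<.004]; print(q.mean(0),q[:,0].min(),q[:,0].max())
k=(z>.085)&(z<.1)&(y<-.012)&(y>-.03)&(x>.43)&(x<.57); P=W[k]; print("cover",k.sum(),P.min(0),P.max(0))
k=(z>.03)&(x>.57)&(x<.65)&(y<-.0)&(y>-.14); P=W[k]
for a,b in((.02,.035),(.03,.05),(.05,.06),(.06,.07),(.07,.08)):
    q=P[(P[:,2]>a)&(P[:,2]<b)]; print("hot",a,len(q),q.min(0) if len(q) else 0,q.max(0) if len(q) else 0)
for c,(a,b) in(("thick",(.495,.56)),("thin",(.42,.49))):
    m=(x>a)&(x<b)&(y<-.15)&(y>-.42)&(z>.006)&(z<.04); P=W[m]; print(c,m.sum(),rect(P))
    for lo,hi in((-.24,-.2),(-.27,-.23),(-.32,-.27),(-.338,-.325),(-.4,-.35)):
        q=P[(P[:,1]>lo)&(P[:,1]<hi)]; print(lo,np.mean(q,0), np.percentile(q[:,2],95))
f=dict(np.load("scene0.npz"));W=cloud(f).reshape(-1,3);W=W[(W[:,0]>.4)&(W[:,0]<.6)&(W[:,1]>-.03)&(W[:,1]<.0)&(W[:,2]>.01)&(W[:,2]<.1)]
h=W[(W[:,2]<.045)]; print("face lower",len(h),line(h,0,1))
```

```text
knob 303 [ 0.5445 -0.0498  0.0768] [ 0.5565 -0.022   0.0848] [ 0.5501 -0.0362  0.0821]
[ 0.5502 -0.0301  0.0818] 0.5451863060220113 0.5558113136455215
[ 0.5501 -0.0398  0.0815] 0.5445208760897752 0.5564258533392573
[ 0.5499 -0.0447  0.0817] 0.5445937728238827 0.5565237722162208
cover 554 [ 0.4521 -0.0198  0.0852] [ 0.5665 -0.0128  0.0998]
hot 0.02 0 0 0
hot 0.03 485 [ 0.5779 -0.0851  0.0388] [ 0.6003 -0.0018  0.05  ]
hot 0.05 1504 [ 0.5844 -0.0847  0.05  ] [ 0.6206 -0.      0.06  ]
hot 0.06 2092 [ 0.5994 -0.0857  0.06  ] [ 0.6498 -0.      0.07  ]
hot 0.07 1151 [ 0.6001 -0.0843  0.07  ] [ 0.65   -0.0003  0.0756]
thick 1649 (array([ 523.8, -298.1]), array([ 27.9, 156.1]), 4.83)
-0.24 [ 0.5183 -0.2286  0.0206] 0.025326152829093215
-0.27 [ 0.5198 -0.2496  0.0224] 0.025586583944039638
-0.32 [ 0.5237 -0.2945  0.0224] 0.02526651950297766
-0.338 [ 0.528  -0.3335  0.0226] 0.028277896858381325
-0.4 [ 0.5291 -0.3626  0.028 ] 0.029178342780737426
thin 1497 (array([ 452.4, -262.1]), array([166. ,  27.9]), 80.5)
-0.24 [ 0.4595 -0.2198  0.0201] 0.022615298530938518
-0.27 [ 0.4543 -0.2501  0.0201] 0.022459759511640125
-0.32 [ 0.446  -0.2996  0.0226] 0.028817649388026532
-0.338 [ 0.441  -0.3316  0.0278] 0.02930856325975351
  return _methods._mean(a, axis=axis, dtype=dtype,
  ret = um.true_divide(
Traceback (most recent call last):
IndexError: index -1 is out of bounds for axis 0 with size 0
```

{"name": "step_arm", "arguments": {
  "steps": [
    {"hand": 2.4,"x": 2,"y": 2.3,"z": 0,"rx": 0,"ry": 0,"rz": -0.01},
    {"hand": 2.4,"x": 3.9,"y": 4.5,"z": -3,"rx": 0,"ry": 0,"rz": -0.01},
    {"hand": 2.4,"x": 3.9,"y": 4.5,"z": -7,"rx": 0,"ry": 0,"rz": -0.01},
    {"hand": 2.4,"x": 3.9,"y": 4.5,"z": -11,"rx": 0,"ry": 0,"rz": -0.01},
    {"hand": 2.4,"x": 3.9,"y": 4.5,"z": -15,"rx": 0,"ry": 0,"rz": -0.01},
    {"hand": 2.4,"x": 3.9,"y": 4.5,"z": -17,"rx": 0,"ry": 0,"rz": -0.01},
    {"hand": 2.4,"x": 3.9,"y": 4.5,"z": -17,"rx": 0,"ry": 0,"rz": -0.01},
    {"hand": 2.4,"x": 3.9,"y": 4.5,"z": -19,"rx": 0,"ry": 0,"rz": -0.01},
    {"hand": 2.4,"x": 3.9,"y": 4.5,"z": -21,"rx": 0,"ry": 0,"rz": -0.01},
    {"hand": 2.4,"x": 3.9,"y": 4.5,"z": -23,"rx": 0,"ry": 0,"rz": -0.01},
    {"hand": 2.4,"x": 3.9,"y": 4.5,"z": -23.7,"rx": 0,"ry": 0,"rz": -0.01},
    {"hand": 2.4,"x": 3.9,"y": 4.5,"z": -23.7,"rx": 0,"ry": 0,"rz": -0.01}
  ],
  "force": 20
}}

```text
clock: 3.83
ee_pos: [0.5491, -0.0342, 0.0641]
tcp_rot: [0.003, 0.708, -0.003, 0.707]
contact_force: [-0.4, -0.2, 0.3]
grip_width: 0.283
```

{"name": "step_arm", "arguments": {
  "steps": [
    {"hand": 0.8,"x": 0,"y": 0,"z": 0,"rx": 0,"ry": 0,"rz": 0},
    {"hand": 0.8,"x": 0,"y": 0,"z": 0,"rx": 0,"ry": 0,"rz": 0},
    {"hand": 0.8,"x": 0,"y": 0,"z": 0,"rx": 0,"ry": 0,"rz": 0},
    {"hand": 0.8,"x": 0,"y": 0,"z": 0,"rx": 0,"ry": 0,"rz": 0},
    {"hand": 0.8,"x": 0,"y": 0,"z": 0,"rx": 0,"ry": 0,"rz": 0}
  ]
}}

```text
clock: 4.25
ee_pos: [0.5501, -0.0347, 0.0653]
tcp_rot: [0.004, 0.707, -0.003, 0.707]
contact_force: [-2.7, 1.6, 2.3]
grip_width: 0.125
```

{"name": "step_arm", "arguments": {
  "steps": [
    {"hand": 0.8,"x": -0.04,"y": 0,"z": 0.62,"rx": 0,"ry": 0,"rz": 0},
    {"hand": 0.8,"x": -0.16,"y": 0,"z": 1.23,"rx": 0,"ry": 0,"rz": 0},
    {"hand": 0.8,"x": -0.36,"y": 0,"z": 1.82,"rx": 0,"ry": 0,"rz": 0},
    {"hand": 0.8,"x": -0.63,"y": 0,"z": 2.39,"rx": 0,"ry": 0,"rz": 0},
    {"hand": 0.8,"x": -0.98,"y": 0,"z": 2.9,"rx": 0,"ry": 0,"rz": 0},
    {"hand": 0.8,"x": -1.39,"y": 0,"z": 3.38,"rx": 0,"ry": 0,"rz": 0},
    {"hand": 0.8,"x": -1.89,"y": 0,"z": 3.82,"rx": 0,"ry": 0,"rz": 0},
    {"hand": 0.8,"x": -2.41,"y": 0,"z": 4.16,"rx": 0,"ry": 0,"rz": 0},
    {"hand": 0.8,"x": -2.97,"y": 0,"z": 4.44,"rx": 0,"ry": 0,"rz": 0},
    {"hand": 0.8,"x": -3.56,"y": 0,"z": 4.64,"rx": 0,"ry": 0,"rz": 0},
    {"hand": 0.8,"x": -4.17,"y": 0,"z": 4.76,"rx": 0,"ry": 0,"rz": 0},
    {"hand": 0.8,"x": -4.8,"y": 0,"z": 4.8,"rx": 0,"ry": 0,"rz": 0}
  ]
}}

```text
clock: 5.25
ee_pos: [0.5064, -0.0349, 0.1179]
tcp_rot: [0.004, 0.702, -0.004, 0.712]
contact_force: [5.4, 5.4, 5.5]
grip_width: 0.128
```

{"name": "step_arm", "arguments": {
  "steps": [
    {"hand": 0.8,"x": 0,"y": 0,"z": 0,"rx": 0,"ry": 0,"rz": 0},
    {"hand": 0.8,"x": 0,"y": 0,"z": 0,"rx": 0,"ry": 0,"rz": 0},
    {"hand": 0.8,"x": 0,"y": 0,"z": 0,"rx": 0,"ry": 0,"rz": 0}
  ]
}}

```text
clock: 5.5
ee_pos: [0.5053, -0.0349, 0.1176]
tcp_rot: [0.004, 0.704, -0.004, 0.71]
contact_force: [1.6, 3.6, 10.3]
grip_width: 0.126
```

Run:
```python
from h import *
f=robot.grab_frame("scene"); s=robot.sense(); print(s["clock"],s["ee_pos"],s["contact_force"],s["grip_width"])
W=cloud(f);x,y,z=W[...,0],W[...,1],W[...,2]
cv2.imwrite("pics/s1.png",cv2.resize(f["image"][190:330,230:410],None,fx=4,fy=4,interpolation=cv2.INTER_CUBIC))
```

```text
5.55 [ 0.5053 -0.0349  0.1177] [ 1.699   3.8445 10.6579] 0.1283794626694474
```

View pics/s1.png

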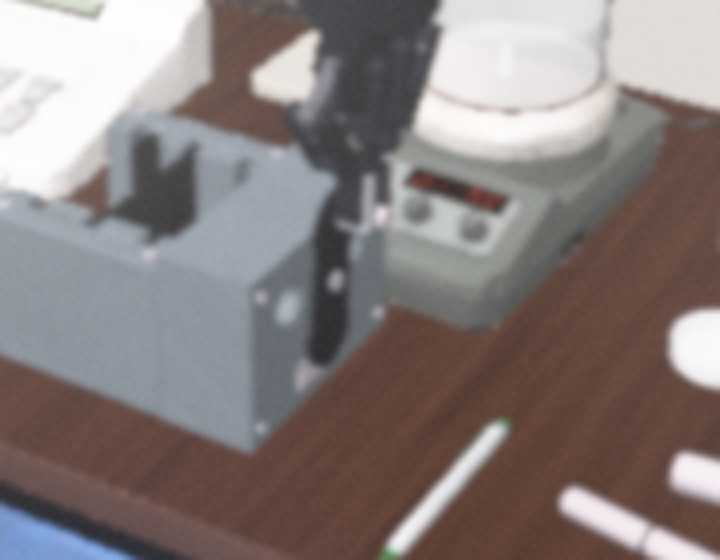

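{"name": "step_arm", "arguments": {
  "steps": [
    {"hand": 0.8,"x": -0.3,"y": 0,"z": 0,"rx": 0,"ry": 0,"rz": 0},
    {"hand": 0.8,"x": -0.3,"y": 0,"z": 0,"rx": 0,"ry": 0,"rz": 0},
    {"hand": 0.8,"x": -0.3,"y": 0,"z": 0,"rx": 0,"ry": 0,"rz": 0}
  ]
}}

```text
clock: 5.8
ee_pos: [0.5026, -0.0349, 0.1175]
tcp_rot: [0.004, 0.703, -0.004, 0.711]
contact_force: [3.4, 4.6, 9.5]
grip_width: 0.128
```

{"name": "step_arm", "arguments": {
  "steps": [
    {"hand": 3,"x": -0.3,"y": 0,"z": 0,"rx": 0,"ry": 0,"rz": 0},
    {"hand": 3,"x": -0.3,"y": 0,"z": 0,"rx": 0,"ry": 0,"rz": 0},
    {"hand": 3,"x": -0.3,"y": 0,"z": 0,"rx": 0,"ry": 0,"rz": 0},
    {"hand": 3,"x": -0.3,"y": 0,"z": 0,"rx": 0,"ry": 0,"rz": 0}
  ]
}}

```text
clock: 6.13
ee_pos: [0.495, -0.035, 0.1119]
tcp_rot: [0.003, 0.708, -0.004, 0.707]
contact_force: [-0.3, 0.5, 0.3]
grip_width: 0.352
```

{"name": "step_arm", "arguments": {
  "steps": [
    {"hand": 3.4,"x": 0.5,"y": 0,"z": 0,"rx": 0,"ry": 0,"rz": 0},
    {"hand": 3.4,"x": 0.5,"y": 0,"z": 3,"rx": 0,"ry": 0,"rz": 0},
    {"hand": 4.5,"x": 0.7,"y": 0,"z": 7,"rx": 0,"ry": 0,"rz": 0},
    {"hand": 4.5,"x": 1,"y": -3,"z": 10,"rx": 0,"ry": 0,"rz": 0},
    {"hand": 4.5,"x": 1,"y": -7,"z": 10,"rx": 0,"ry": 0,"rz": 0},
    {"hand": 4.5,"x": 1.5,"y": -11,"z": 10,"rx": 0,"ry": 0,"rz": 0},
    {"hand": 4.5,"x": 2,"y": -15,"z": 10,"rx": 0,"ry": 0,"rz": 0},
    {"hand": 4.5,"x": 2,"y": -19,"z": 10,"rx": 0,"ry": 0,"rz": 0.04},
    {"hand": 4.5,"x": 2,"y": -23,"z": 10,"rx": 0,"ry": 0,"rz": 0.09},
    {"hand": 4.5,"x": 2.5,"y": -25,"z": 10,"rx": 0,"ry": 0,"rz": 0.09},
    {"hand": 4.5,"x": 2.5,"y": -25,"z": 10,"rx": 0,"ry": 0,"rz": 0.09},
    {"hand": 4.5,"x": 2.5,"y": -25,"z": 10,"rx": 0,"ry": 0,"rz": 0.09}
  ]
}}

```text
clock: 7.13
ee_pos: [0.5206, -0.2858, 0.2115]
tcp_rot: [-0.027, 0.707, 0.028, 0.706]
contact_force: [1.1, -0.7, 0.4]
grip_width: 0.532
```

```bash
cat > tubes.py <<'E'
from h import *
def tubes(f,n="wrist"):
    W=cloud(f); out={}
    for q,L in(("tube_thick_head",155),("tube_thin_head",165)):
        for d in robot.silhouettes(n,q)[:2]:
            P=W[d["pixels"]]; P=P[(P[:,2]>.012)&(P[:,2]<.04)]
            if len(P)<50: continue
            c,wh,a=rect(P); v=np.deg2rad(a if wh[0]>wh[1] else a+90); u=np.array([np.cos(v),np.sin(v)]); u*=np.sign(u[1])
            # dark/high end = head
            print(q,round(d["confidence"],2),"mid",c,"len",wh,"dir",u,"head",c-u*(L/2-20),"rz",round(np.arctan2(-u[0],u[1]),3))
E
python3 - <<'E'
from tubes import *
f=robot.grab_frame("wrist"); s=robot.sense(); print(s["clock"],s["ee_pos"],s["tcp_rot"])
np.savez("wrist2.npz",**f); cv2.imwrite("pics/w3.png",f["image"]); tubes(f)
W=cloud(f); x,y,z=W[...,0],W[...,1],W[...,2]
k=(x>.545)&(x<.62)&(y<-.29)&(y>-.42)&(z>.01); P=W[k]
for a in np.arange(.01,.09,.01):
    q=P[(P[:,2]>a)&(P[:,2]<a+.01)]; 
    if len(q)>5: print("scale",a,len(q),q.min(0),q.max(0))
g=robot.grab_frame("scene"); cv2.imwrite("pics/s2.png",cv2.resize(g["image"][210:310,280:380],None,fx=6,fy=6,interpolation=cv2.INTER_CUBIC)); np.savez("scene2.npz",**g)
E
```

```text
7.1833 [ 0.5206 -0.2847  0.2116] [-0.0276  0.707   0.0284  0.7061]
tube_thick_head 0.84 mid [ 523.6 -299. ] len [ 27.4 155.2] dir [-0.0783  0.9969] head [ 528.1014 -356.3235] rz 0.078
tube_thin_head 0.91 mid [ 451.3 -263.7] len [168.2  28.4] dir [0.1556 0.9878] head [ 441.5767 -325.439 ] rz -0.156
scale 0.01 239 [ 0.5626 -0.4199  0.0149] [ 0.5697 -0.2907  0.02  ]
scale 0.02 833 [ 0.5639 -0.4198  0.02  ] [ 0.5773 -0.2902  0.03  ]
scale 0.03 1857 [ 0.5685 -0.42    0.03  ] [ 0.5961 -0.29    0.04  ]
scale 0.04 1122 [ 0.5881 -0.3572  0.04  ] [ 0.6112 -0.2901  0.05  ]
scale 0.05 1171 [ 0.6039 -0.3702  0.05  ] [ 0.62   -0.2901  0.0599]
```

View pics/s2.png

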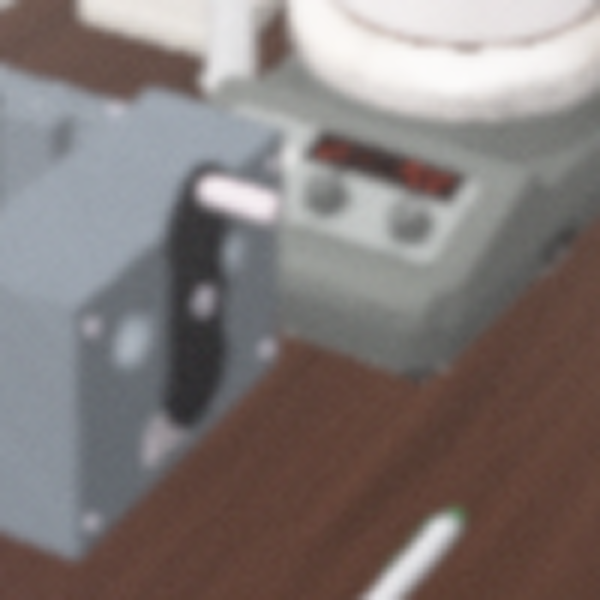

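{"name": "step_arm", "arguments": {
  "steps": [
    {"hand": 3.6,"x": 0.3,"y": -3.5,"z": 0,"rx": 0,"ry": 0,"rz": 0},
    {"hand": 3.6,"x": 0.6,"y": -7.1,"z": -2,"rx": 0,"ry": 0,"rz": 0},
    {"hand": 3.6,"x": 0.6,"y": -7.1,"z": -6,"rx": 0,"ry": 0,"rz": 0},
    {"hand": 3.6,"x": 0.6,"y": -7.1,"z": -10,"rx": 0,"ry": 0,"rz": 0},
    {"hand": 3.6,"x": 0.6,"y": -7.1,"z": -14,"rx": 0,"ry": 0,"rz": 0},
    {"hand": 3.6,"x": 0.6,"y": -7.1,"z": -16,"rx": 0,"ry": 0,"rz": 0},
    {"hand": 3.6,"x": 0.6,"y": -7.1,"z": -16,"rx": 0,"ry": 0,"rz": 0}
  ]
}}

```text
clock: 7.92
ee_pos: [0.5231, -0.3516, 0.0454]
tcp_rot: [-0.026, 0.71, 0.032, 0.703]
contact_force: [-0.7, 0.6, -0.8]
grip_width: 0.423
```

Run:
```python
from h import *
s=robot.sense(); print(s["clock"],s["ee_pos"],s["contact_force"])
f=robot.grab_frame("wrist"); cv2.imwrite("pics/w4.png",f["image"][200:,100:540])
for n in("scene2","wrist2"):
    W=cloud(dict(np.load(n+".npz"))).reshape(-1,3)
    P=W[(W[:,1]<-.024)&(W[:,1]>-.052)&(W[:,2]>.1)&(W[:,0]>.46)&(W[:,0]<.56)]; 
    if len(P): print(n,"knob",len(P),P.mean(0),P.min(0),P.max(0))
```

```text
7.9167 [ 0.5231 -0.3516  0.0454] [-0.707   0.6012 -0.8283]
scene2 knob 69 [ 0.4991 -0.038   0.1243] [ 0.4929 -0.0516  0.116 ] [ 0.5064 -0.024   0.1294]
```

View pics/w4.png

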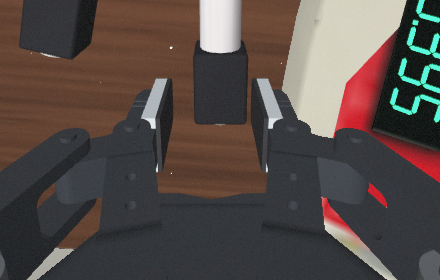

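{"name": "step_arm", "arguments": {
  "steps": [
    {"hand": 3.6,"x": 0,"y": 0,"z": 0,"rx": 0,"ry": 0,"rz": 0},
    {"hand": 3.6,"x": 0,"y": 0,"z": 0,"rx": 0,"ry": 0,"rz": 0},
    {"hand": 3.6,"x": 0,"y": 0,"z": -2,"rx": 0,"ry": 0,"rz": 0},
    {"hand": 3.6,"x": 0,"y": 0,"z": -3.5,"rx": 0,"ry": 0,"rz": 0},
    {"hand": 3.6,"x": 0,"y": 0,"z": -4.6,"rx": 0,"ry": 0,"rz": 0},
    {"hand": 3.6,"x": 0,"y": 0,"z": -4.6,"rx": 0,"ry": 0,"rz": 0},
    {"hand": 3.6,"x": 0,"y": 0,"z": -4.6,"rx": 0,"ry": 0,"rz": 0}
  ]
}}

```text
clock: 8.55
ee_pos: [0.5264, -0.3555, 0.0058]
tcp_rot: [-0.028, 0.707, 0.029, 0.706]
contact_force: [-0.9, -0.3, 0.2]
grip_width: 0.42
```

{"name": "step_arm", "arguments": {
  "steps": [
    {"hand": 2,"x": 0,"y": 0,"z": 0,"rx": 0,"ry": 0,"rz": 0},
    {"hand": 2,"x": 0,"y": 0,"z": 0,"rx": 0,"ry": 0,"rz": 0},
    {"hand": 2,"x": 0,"y": 0,"z": 0,"rx": 0,"ry": 0,"rz": 0},
    {"hand": 2,"x": 0,"y": 0,"z": 0,"rx": 0,"ry": 0,"rz": 0},
    {"hand": 2,"x": 0,"y": 0,"z": 2,"rx": 0,"ry": 0,"rz": 0},
    {"hand": 2,"x": 0,"y": 0,"z": 5,"rx": 0,"ry": 0,"rz": 0},
    {"hand": 2,"x": -1,"y": 3,"z": 7,"rx": 0,"ry": 0,"rz": -0.02},
    {"hand": 2,"x": -2,"y": 6,"z": 7,"rx": 0,"ry": 0,"rz": -0.04},
    {"hand": 2,"x": -3.3,"y": 10,"z": 7,"rx": 0,"ry": 0,"rz": -0.06},
    {"hand": 2,"x": -4.6,"y": 13,"z": 7,"rx": 0,"ry": 0,"rz": -0.08},
    {"hand": 2,"x": -5.6,"y": 16,"z": 7,"rx": 0,"ry": 0,"rz": -0.09},
    {"hand": 2,"x": -6,"y": 16.5,"z": 7,"rx": 0,"ry": 0,"rz": -0.09}
  ],
  "force": 60
}}

```text
clock: 9.55
ee_pos: [0.4644, -0.1868, 0.0752]
tcp_rot: [0.004, 0.708, -0.002, 0.706]
contact_force: [0.4, -0.2, -1.5]
grip_width: 0.318
```

{"name": "step_arm", "arguments": {
  "steps": [
    {"hand": 2,"x": 0,"y": 0,"z": -0.8,"rx": 0,"ry": 0,"rz": 0},
    {"hand": 2,"x": 0,"y": 0,"z": -0.8,"rx": 0,"ry": 0,"rz": 0},
    {"hand": 2,"x": 0,"y": 0,"z": -0.8,"rx": 0,"ry": 0,"rz": 0},
    {"hand": 2,"x": 0,"y": 0,"z": -0.8,"rx": 0,"ry": 0,"rz": 0}
  ]
}}

```text
clock: 9.88
ee_pos: [0.4673, -0.1919, 0.0684]
tcp_rot: [0.004, 0.707, -0.004, 0.707]
contact_force: [-0.8, -0.5, -1.1]
grip_width: 0.314
```

```bash
python3 - <<'E'
from h import *
from scipy.spatial.transform import Rotation as Ro
s=robot.sense(); print(s["clock"],s["ee_pos"],s["contact_force"],s["grip_width"]);print(Ro.from_quat(s["tcp_rot"]).as_matrix())
for n in("wrist","top","scene"):
    f=robot.grab_frame(n); np.savez("ins1_"+n+".npz",**f); cv2.imwrite(f"pics/ins1_{n}.png",f["image"])
E
python3 - <<'E'
import cv2
cv2.imwrite("pics/m1.png",cv2.hconcat([cv2.resize(cv2.imread("pics/ins1_wrist.png"),(533,400)),cv2.resize(cv2.imread("pics/ins1_scene.png")[220:320,280:347],(268,400))]))
E
```

```text
9.8833 [ 0.4673 -0.1919  0.0684] [-0.7913 -0.4973 -1.1227] 0.3144952409539928
[[ 0.0002  0.0111  0.9999]
 [-0.0003  0.9999 -0.0111]
 [-1.     -0.0003  0.0002]]
```

View pics/m1.png

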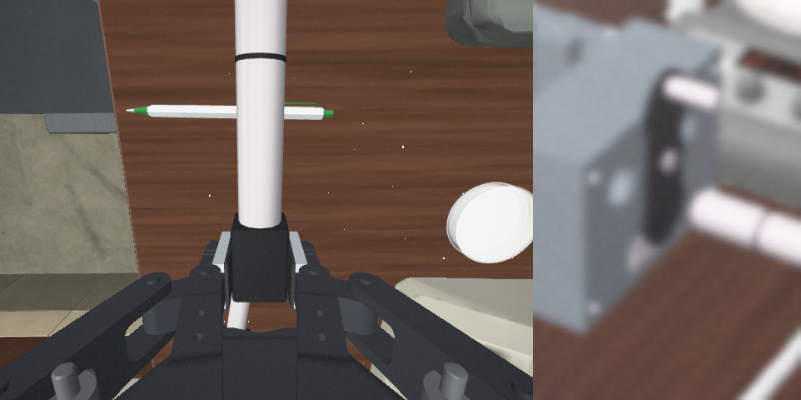

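```bash
cat > held.py <<'E'
from h import *
def held(f,r,ylo,yhi,xc,zc,lab=""):
    "fit a level cylinder of radius r to points near axis (xc,zc): x=ax*y+bx, z=az*y+bz"
    from scipy.optimize import least_squares
    P=cloud(f).reshape(-1,3); P=P[(P[:,1]>ylo)&(P[:,1]<yhi)&(abs(P[:,0]-xc)<.025)&(abs(P[:,2]-zc)<.022)]
    y0=(ylo+yhi)/2
    fun=lambda p:np.hypot(P[:,0]-p[0]-p[1]*(P[:,1]-y0),P[:,2]-p[2]-p[3]*(P[:,1]-y0))-r
    o=least_squares(fun,[xc,0,zc,0],loss="soft_l1",f_scale=.001); print(lab,"n",len(P),"at y",y0,"x,dx/dy,z,dz/dy",o.x,"rms",np.sqrt(np.mean(o.fun**2))); return o.x
E
python3 - <<'E'
from held import *
yh=-.192
for n in("wrist","top","scene"):
    held(dict(np.load(f"ins1_{n}.npz")),.011,yh+.03,yh+.13,.467,.077,n)
# ring in wrist
f=dict(np.load("ins1_wrist.npz")); W=cloud(f); im=f["image"].sum(2).astype(int)
for n,F in(("wrist",f),("top",dict(np.load("ins1_top.npz")))):
    W=cloud(F); im=F["image"].sum(2).astype(int); m=(abs(W[...,0]-.467)<.006)&(W[...,2]>.08)&(W[...,1]<-.06)&(W[...,1]>-.14)
    ys=W[...,1][m]; g=im[m]; b=np.round(ys,3)
    print(n,"ring",[(round(float(v),3),int(g[b==v].mean())) for v in np.unique(b) if g[b==v].mean()<450])
# block refs in same cameras
F=dict(np.load("ins1_top.npz"));W=cloud(F);x,y,z=[W[...,i] for i in range(3)]
t=(z>.105)&(z<.114)&(x>.42)&(x<.59)&(y>-.03)&(y<.03)
L=[];R=[]
for v in range(480):
    pass
P=W[t]; print(rect(P))
for c in range(640):
    k=np.where(t[:,c])[0]
    if len(k)>40: L.append(W[k.max(),c]);R.append(W[k.min(),c])
L=np.array(L);R=np.array(R);print("top block near/far edge",np.median(L,0),np.median(R,0),len(L))
# scene camera: ports in image
F=dict(np.load("ins1_scene.npz"))
for nm,X in(("thick",[.4676,-.0112,.075]),("thin",[.5376,-.012,.075]),("pin",[.5026,-.012,.075])): print(nm,proj(F,X))
E
```

```text
wrist n 14295 at y -0.112 x,dx/dy,z,dz/dy [ 0.4687  0.0144  0.075  -0.0012] rms 0.0005536789761706404
top n 469 at y -0.112 x,dx/dy,z,dz/dy [ 0.4691  0.0118  0.0744 -0.0003] rms 0.0013112340145588165
scene n 464 at y -0.112 x,dx/dy,z,dz/dy [0.4682 0.0148 0.0744 0.0004] rms 0.0013735081104926058
wrist ring [(-0.098, 264), (-0.097, 151)]
top ring [(-0.14, 153), (-0.139, 280), (-0.138, 377), (-0.137, 317), (-0.136, 404), (-0.135, 215), (-0.134, 403), (-0.133, 258), (-0.131, 234), (-0.13, 364), (-0.129, 218), (-0.128, 291), (-0.127, 223), (-0.126, 254), (-0.125, 278), (-0.098, 315)]
(array([502.9,   5.2]), array([ 48.7, 148.9]), 89.61)
top block near/far edge [0.4286 0.0085 0.1097] [0.5766 0.009  0.109 ] 20
thick (np.float64(301.9341942370567), np.float64(265.6045998411811))
thin (np.float64(317.88288210476856), np.float64(251.06109500300232))
pin (np.float64(310.25698013450983), np.float64(258.20720241453836))
```

{"name": "step_arm", "arguments": {
  "steps": [
    {"hand": 2,"x": -0.2,"y": 1,"z": 0,"rx": 0,"ry": 0,"rz": 0},
    {"hand": 2,"x": -0.2,"y": 2,"z": 0,"rx": 0,"ry": 0,"rz": 0},
    {"hand": 2,"x": -0.2,"y": 3,"z": 0,"rx": 0,"ry": 0,"rz": 0},
    {"hand": 2,"x": -0.2,"y": 3.7,"z": 0,"rx": 0,"ry": 0,"rz": 0},
    {"hand": 2,"x": -0.2,"y": 3.7,"z": 0,"rx": 0,"ry": 0,"rz": 0},
    {"hand": 2,"x": -0.16,"y": 4.2,"z": 0,"rx": 0,"ry": 0,"rz": 0},
    {"hand": 2,"x": -0.15,"y": 4.6,"z": 0,"rx": 0,"ry": 0,"rz": 0},
    {"hand": 2,"x": -0.15,"y": 5,"z": 0,"rx": 0,"ry": 0,"rz": 0},
    {"hand": 2,"x": -0.15,"y": 5.4,"z": 0,"rx": 0,"ry": 0,"rz": 0},
    {"hand": 2,"x": -0.15,"y": 5.4,"z": 0,"rx": 0,"ry": 0,"rz": 0}
  ]
}}

```text
clock: 10.87
ee_pos: [0.4652, -0.1362, 0.0682]
tcp_rot: [0.003, 0.707, -0.003, 0.707]
contact_force: [-0.3, -0.6, -2.2]
grip_width: 0.316
```

{"name": "step_arm", "arguments": {
  "steps": [
    {"hand": 2,"x": 0,"y": 0.6,"z": 0,"rx": 0,"ry": 0,"rz": 0},
    {"hand": 2,"x": 0.02,"y": 1.2,"z": 0,"rx": 0,"ry": 0,"rz": 0},
    {"hand": 2,"x": 0.02,"y": 1.8,"z": 0,"rx": 0,"ry": 0,"rz": 0},
    {"hand": 2,"x": 0.03,"y": 2.3,"z": 0,"rx": 0,"ry": 0,"rz": 0},
    {"hand": 2,"x": 0.03,"y": 2.6,"z": 0,"rx": 0,"ry": 0,"rz": 0},
    {"hand": 2,"x": 0.03,"y": 2.6,"z": 0,"rx": 0,"ry": 0,"rz": 0},
    {"hand": 2,"x": 0.03,"y": 2.6,"z": 0,"rx": 0,"ry": 0,"rz": 0}
  ]
}}

```text
clock: 11.45
ee_pos: [0.4656, -0.1107, 0.0684]
tcp_rot: [0.003, 0.707, -0.003, 0.707]
contact_force: [0.9, 0.5, -2.0]
grip_width: 0.312
```

```bash
cat > ring.py <<'E'
from held import *
def ring(f,xc,r,ylo,yhi):
    W=cloud(f); im=f["image"].sum(2).astype(float)
    m=(abs(W[...,0]-xc)<.004)&(W[...,2]>.075+r*.75)&(W[...,2]<.075+r+.006)&(W[...,1]<yhi)&(W[...,1]>ylo)
    y=W[...,1][m]; g=im[m]; k=g<(g.max()+g.min())/2*.9; print("n",m.sum(),"dark y: min,mean,max",y[k].min(),y[k].mean(),y[k].max(),"bright max y",y[~k].max(), y.max())
def face(f,lo=.425,hi=.58):
    W=cloud(f);x,y,z=[W[...,i] for i in range(3)]
    t=(z>.106)&(z<.114)&(x>lo)&(x<hi)&(y>-.03)&(y<.03)
    F=[W[np.where(t[:,u])[0].max(),u] for u in range(640) if t[:,u].sum()>3]
    F=np.array(F); print("face y=m x+c",line(F,0,1) if len(F)>8 else len(F),"x",F[:,0].min(),F[:,0].max()); return F
E
python3 - <<'E'
from ring import *
s=robot.sense(); print(s["clock"],s["ee_pos"],s["contact_force"])
f=robot.grab_frame("wrist"); np.savez("ins2.npz",**f); cv2.imwrite("pics/w5.png",f["image"][0:200,220:440])
face(f); ring(f,.467,.011,-.05,-.013); held(f,.011,-.08,-.02,.467,.075)
cv2.imwrite("pics/w5.png",cv2.resize(f["image"][0:200,220:440],None,fx=3,fy=3,interpolation=cv2.INTER_CUBIC))
E
```

```text
11.45 [ 0.4656 -0.1107  0.0684] [ 0.9122  0.4748 -1.9883]
face y=m x+c (np.float64(-0.01245399131677183), np.float64(-0.005261458190823309), 206) x 0.42764031924551466 0.5564788602935916
n 2549 dark y: min,mean,max -0.01708026844514511 -0.01608215551250528 -0.014969061558437871 bright max y -0.013016064195982628 -0.013016064195982628
 n 9221 at y -0.05 x,dx/dy,z,dz/dy [ 0.4667  0.0132  0.075  -0.0006] rms 0.0005376656971831917
```

View pics/w5.png

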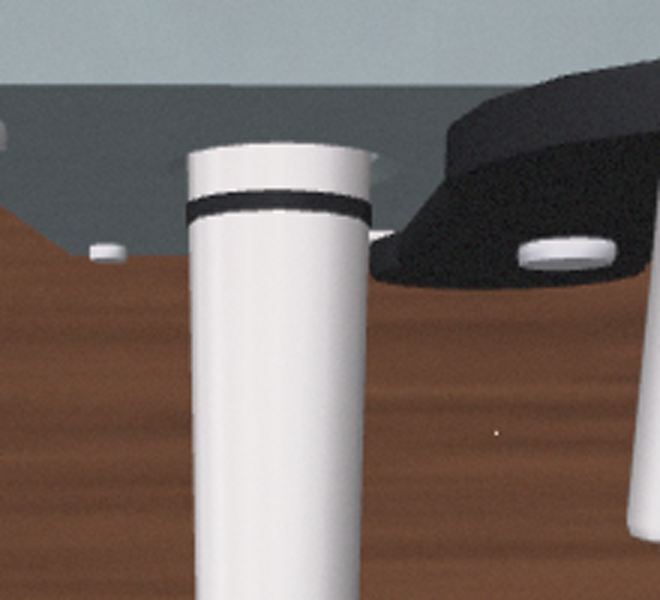

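{"name": "step_arm", "arguments": {
  "steps": [
    {"hand": 2,"x": 0,"y": 0.25,"z": 0,"rx": 0,"ry": 0,"rz": 0},
    {"hand": 2,"x": 0,"y": 0.48,"z": 0,"rx": 0,"ry": 0,"rz": 0},
    {"hand": 2,"x": 0,"y": 0.48,"z": 0,"rx": 0,"ry": 0,"rz": 0},
    {"hand": 2,"x": 0,"y": 0.48,"z": 0,"rx": 0,"ry": 0,"rz": 0},
    {"hand": 2,"x": 0,"y": 0.48,"z": 0,"rx": 0,"ry": 0,"rz": 0}
  ]
}}

```text
clock: 11.92
ee_pos: [0.4656, -0.1061, 0.0683]
tcp_rot: [0.004, 0.707, -0.004, 0.707]
contact_force: [-0.6, 0.8, -1.7]
grip_width: 0.313
```

{"name": "step_arm", "arguments": {
  "steps": [
    {"hand": 3.4,"x": 0,"y": 0,"z": -0.2,"rx": 0,"ry": 0,"rz": 0},
    {"hand": 3.8,"x": 0,"y": 0,"z": -0.3,"rx": 0,"ry": 0,"rz": 0},
    {"hand": 3.8,"x": 0,"y": 0,"z": -0.3,"rx": 0,"ry": 0,"rz": 0},
    {"hand": 3.8,"x": 0,"y": 0,"z": 0,"rx": 0,"ry": 0,"rz": 0}
  ]
}}

```text
clock: 12.25
ee_pos: [0.4652, -0.106, 0.0679]
tcp_rot: [0.004, 0.707, -0.003, 0.707]
contact_force: [0.3, -0.4, -0.3]
grip_width: 0.445
```

Run:
```python
from ring import *
s=robot.sense(); print(s["clock"],s["ee_pos"],s["contact_force"],s["grip_width"])
f=robot.grab_frame("wrist"); np.savez("ins3.npz",**f)
face(f); 
try: ring(f,.467,.011,-.05,-.005)
except Exception as e: print(e)
held(f,.011,-.08,-.02,.467,.075)
cv2.imwrite("pics/w6.png",cv2.resize(f["image"][0:160,220:440],None,fx=3.5,fy=3.5,interpolation=cv2.INTER_CUBIC))
```

```text
12.25 [ 0.4652 -0.106   0.0679] [ 0.2595 -0.4261 -0.2868] 0.44454611634823576
face y=m x+c (np.float64(-0.011458863145829001), np.float64(-0.005661301959933461), 199) x 0.4273016426670307 0.5568547555123672
n 911 dark y: min,mean,max -0.01422369913421254 -0.01255868354232018 -0.010570987018965224 bright max y -0.010063667587403787 -0.010063667587403787
 n 8363 at y -0.05 x,dx/dy,z,dz/dy [0.4674 0.0145 0.0703 0.0769] rms 0.0005284480448593514
```

View pics/w6.png

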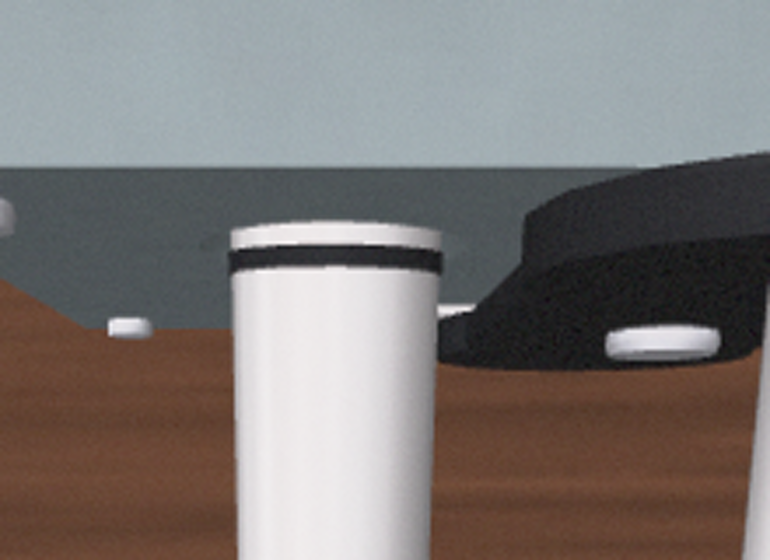

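Run:
```python
from ring import *
f=dict(np.load("ins3.npz")); W=cloud(f); im=f["image"].sum(2)
u=int(220+335/3.5)
for v in range(52,84): print(v,W[v,u],im[v,u])
```

```text
52 [ 0.4674 -0.0111  0.1051] 256
53 [ 0.4675 -0.0107  0.1023] 247
54 [ 0.4675 -0.0109  0.1016] 257
55 [ 0.4675 -0.0112  0.1017] 243
56 [ 0.4675 -0.0111  0.1001] 266
57 [ 0.4675 -0.0107  0.0966] 254
58 [ 0.4675 -0.0111  0.0973] 260
59 [ 0.4675 -0.0109  0.0947] 258
60 [ 0.4676 -0.0108  0.0931] 251
61 [ 0.4676 -0.0106  0.09  ] 259
62 [ 0.4676 -0.0109  0.0905] 295
63 [ 0.4676 -0.0103  0.0852] 543
64 [ 0.4676 -0.0106  0.085 ] 707
65 [ 0.4676 -0.0107  0.0841] 706
66 [ 0.4676 -0.0111  0.0847] 706
67 [ 0.4676 -0.0113  0.0837] 707
68 [ 0.4676 -0.0119  0.0857] 701
69 [ 0.4676 -0.012   0.0842] 587
70 [ 0.4676 -0.0127  0.0868] 154
71 [ 0.4676 -0.0126  0.0845] 158
72 [ 0.4676 -0.0132  0.0864] 150
73 [ 0.4676 -0.0132  0.0839] 155
74 [ 0.4676 -0.0135  0.0843] 154
75 [ 0.4676 -0.0139  0.0845] 267
76 [ 0.4676 -0.0142  0.0846] 629
77 [ 0.4676 -0.0144  0.0841] 707
78 [ 0.4676 -0.0147  0.0838] 710
79 [ 0.4676 -0.0151  0.0845] 710
80 [ 0.4676 -0.0153  0.0835] 710
81 [ 0.4676 -0.0158  0.0849] 708
82 [ 0.4676 -0.0162  0.0852] 709
83 [ 0.4676 -0.0164  0.0849] 707
```

{"name": "step_arm", "arguments": {
  "steps": [
    {"hand": 2,"x": 0,"y": 0,"z": -0.3,"rx": 0,"ry": 0,"rz": 0},
    {"hand": 2,"x": 0,"y": 0,"z": -0.3,"rx": 0,"ry": 0,"rz": 0},
    {"hand": 2,"x": 0,"y": 0,"z": -0.3,"rx": 0,"ry": 0,"rz": 0},
    {"hand": 2,"x": 0,"y": 0.13,"z": -0.3,"rx": 0,"ry": 0,"rz": 0},
    {"hand": 2,"x": 0,"y": 0.14,"z": -0.3,"rx": 0,"ry": 0,"rz": 0},
    {"hand": 2,"x": 0,"y": 0.14,"z": -0.3,"rx": 0,"ry": 0,"rz": 0},
    {"hand": 2,"x": 0,"y": 0.14,"z": -0.3,"rx": 0,"ry": 0,"rz": 0},
    {"hand": 3.8,"x": 0,"y": 0.14,"z": -0.3,"rx": 0,"ry": 0,"rz": 0},
    {"hand": 3.8,"x": 0,"y": 0.14,"z": -0.3,"rx": 0,"ry": 0,"rz": 0},
    {"hand": 3.8,"x": 0,"y": 0.14,"z": -0.3,"rx": 0,"ry": 0,"rz": 0}
  ],
  "force": 30
}}

```text
clock: 13.13
ee_pos: [0.4649, -0.1042, 0.0646]
tcp_rot: [0.004, 0.708, -0.003, 0.707]
contact_force: [-0.2, -0.0, 0.3]
grip_width: 0.447
```

```bash
cat >> ring.py <<'E'
def ringcol(f,xc,zr):
    "scan the image column over the tube's top line: face y just above the mouth, dark ring centre y"
    W=cloud(f); im=f["image"].sum(2).astype(int)
    u,v=proj(f,[xc,-.015,zr]); u=int(round(u)); v=int(v)
    rows=range(max(v-25,0),min(v+45,480))
    fy=[W[r,u,1] for r in rows if .09<W[r,u,2]<.105 and W[r,u,1]>-.025]
    dk=[r for r in rows if im[r,u]<400 and zr-.006<W[r,u,2]<zr+.004 and W[r,u,1]<-.005]
    print("col",u,"face",np.median(fy),"ring y",np.mean([W[r,u,1] for r in dk]),"rows",dk,"z",np.mean([W[r,u,2] for r in dk]))
E
python3 - <<'E'
from ring import *
f=robot.grab_frame("wrist"); s=robot.sense();print(s["clock"],s["ee_pos"]); np.savez("ins4.npz",**f); ringcol(f,.4676,.085); held(f,.011,-.08,-.02,.467,.075)
ringcol(dict(np.load("ins3.npz")),.4676,.085)
E
```

```text
13.1833 [ 0.4649 -0.1042  0.0646]
col 316 face -0.010952606893904218 ring y -0.013063333667928409 rows [74, 75, 76, 77, 78, 79] z 0.08454941222519795
 n 8633 at y -0.05 x,dx/dy,z,dz/dy [0.4674 0.0132 0.0703 0.0783] rms 0.0005178330212342193
col 315 face -0.010866920464385024 ring y -0.013183871875925873 rows [70, 71, 72, 73, 74, 75] z 0.08507641588622926
```

{"name": "step_arm", "arguments": {
  "steps": [
    {"hand": 2,"x": 0,"y": 0,"z": 0,"rx": 0,"ry": 0,"rz": 0},
    {"hand": 2,"x": 0,"y": 0,"z": 0,"rx": 0,"ry": 0,"rz": 0},
    {"hand": 2,"x": 0,"y": 0,"z": 0,"rx": 0,"ry": 0,"rz": 0},
    {"hand": 2,"x": 0,"y": 0,"z": 0,"rx": 0,"ry": 0,"rz": 0},
    {"hand": 2,"x": 0,"y": 0,"z": 0,"rx": 0,"ry": 0,"rz": 0},
    {"hand": 2,"x": 0,"y": 0,"z": 0,"rx": 0,"ry": 0,"rz": 0},
    {"hand": 2,"x": 0,"y": 0.14,"z": 0,"rx": 0,"ry": 0,"rz": 0},
    {"hand": 2,"x": 0,"y": 0.14,"z": 0,"rx": 0,"ry": 0,"rz": 0},
    {"hand": 2,"x": 0,"y": 0.14,"z": 0,"rx": 0,"ry": 0,"rz": 0},
    {"hand": 2,"x": 0,"y": 0.14,"z": 0,"rx": 0,"ry": 0,"rz": 0}
  ],
  "force": 50
}}

```text
clock: 14.02
ee_pos: [0.4656, -0.104, 0.0655]
tcp_rot: [0.003, 0.707, -0.004, 0.707]
contact_force: [-0.5, -5.7, -1.1]
grip_width: 0.315
```

Run:
```python
from ring import *
f=robot.grab_frame("wrist"); s=robot.sense();print(s["clock"],s["ee_pos"],s["contact_force"],s["grip_width"]); ringcol(f,.4676,.085); held(f,.011,-.08,-.02,.467,.075)
```

```text
14.0667 [ 0.4656 -0.104   0.0654] [-0.9361 -6.1548 -0.3895] 0.3138209977428121
col 314 face -0.010906328417458722 ring y -0.012731684936655399 rows [74, 75, 76, 77, 78, 79] z 0.08464997716556848
 n 8543 at y -0.05 x,dx/dy,z,dz/dy [0.467  0.0186 0.0704 0.0759] rms 0.0005202995590293373
```

{"name": "step_arm", "arguments": {
  "steps": [
    {"hand": 3.8,"x": 0,"y": 0,"z": 0,"rx": 0,"ry": 0,"rz": 0},
    {"hand": 3.8,"x": 0,"y": 0,"z": 0,"rx": 0,"ry": 0,"rz": 0},
    {"hand": 3.8,"x": 0,"y": 0,"z": 0,"rx": 0,"ry": 0,"rz": 0},
    {"hand": 3.8,"x": 0,"y": 0,"z": 0,"rx": 0,"ry": 0,"rz": 0},
    {"hand": 3.8,"x": 0,"y": 0,"z": 0,"rx": 0,"ry": 0,"rz": 0}
  ]
}}

```text
clock: 14.48
ee_pos: [0.4656, -0.103, 0.0653]
tcp_rot: [0.004, 0.707, -0.003, 0.707]
contact_force: [0.6, -0.2, -0.0]
grip_width: 0.448
```

Run:
```python
from ring import *
f=robot.grab_frame("wrist"); s=robot.sense();print(s["clock"],s["ee_pos"],s["contact_force"],s["grip_width"]); ringcol(f,.4676,.085); held(f,.011,-.08,-.02,.467,.075)
```

```text
14.5333 [ 0.4656 -0.103   0.0653] [-0.267   0.4939  0.637 ] 0.4444837387752606
col 314 face -0.011000641350941375 ring y -0.012781180969082798 rows [77, 78, 79, 80, 81, 82, 83] z 0.08436079389796068
 n 8492 at y -0.05 x,dx/dy,z,dz/dy [0.4671 0.0167 0.0703 0.0762] rms 0.000522589633372202
```

{"name": "step_arm", "arguments": {
  "steps": [
    {"hand": 4.5,"x": 0,"y": 0,"z": 3,"rx": 0,"ry": 0,"rz": 0},
    {"hand": 4.5,"x": 0,"y": 0,"z": 7,"rx": 0,"ry": 0,"rz": 0},
    {"hand": 4.5,"x": 0,"y": -1,"z": 11,"rx": 0,"ry": 0,"rz": 0},
    {"hand": 4.5,"x": 0,"y": -4,"z": 14,"rx": 0,"ry": 0,"rz": -0.05},
    {"hand": 4.5,"x": -1,"y": -8,"z": 14,"rx": 0,"ry": 0,"rz": -0.1},
    {"hand": 4.5,"x": -1.5,"y": -12,"z": 14,"rx": 0,"ry": 0,"rz": -0.145},
    {"hand": 4.5,"x": -2,"y": -15,"z": 14,"rx": 0,"ry": 0,"rz": -0.145},
    {"hand": 4.5,"x": -2,"y": -15.5,"z": 14,"rx": 0,"ry": 0,"rz": -0.145},
    {"hand": 4.5,"x": -2,"y": -15.5,"z": 14,"rx": 0,"ry": 0,"rz": -0.145},
    {"hand": 4.5,"x": -2,"y": -15.5,"z": 14,"rx": 0,"ry": 0,"rz": -0.145}
  ]
}}

```text
clock: 15.37
ee_pos: [0.4454, -0.2578, 0.2049]
tcp_rot: [0.055, 0.705, -0.055, 0.705]
contact_force: [-0.4, -0.2, 0.1]
grip_width: 0.529
```

Run:
```python
from tubes import *
f=robot.grab_frame("wrist"); s=robot.sense(); print(s["clock"],s["ee_pos"],s["tcp_rot"]); tubes(f); np.savez("w7.npz",**f)
```

```text
15.4167 [ 0.4456 -0.2573  0.2049] [ 0.0549  0.7052 -0.0542  0.7048]
tube_thin_head 0.59 mid [ 451.4 -263.7] len [167.2  28. ] dir [0.1583 0.9874] head [ 441.5043 -325.4116] rz -0.159
```

{"name": "step_arm", "arguments": {
  "steps": [
    {"hand": 4.5,"x": -0.2,"y": -3.5,"z": 0,"rx": 0,"ry": 0,"rz": 0},
    {"hand": 4.5,"x": -0.4,"y": -6.8,"z": -2,"rx": 0,"ry": 0,"rz": 0},
    {"hand": 4.5,"x": -0.4,"y": -6.8,"z": -6,"rx": 0,"ry": 0,"rz": 0},
    {"hand": 4.5,"x": -0.4,"y": -6.8,"z": -10,"rx": 0,"ry": 0,"rz": 0},
    {"hand": 4.5,"x": -0.4,"y": -6.8,"z": -13,"rx": 0,"ry": 0,"rz": 0},
    {"hand": 4.5,"x": -0.4,"y": -6.8,"z": -15,"rx": 0,"ry": 0,"rz": 0},
    {"hand": 4.5,"x": -0.4,"y": -6.8,"z": -16,"rx": 0,"ry": 0,"rz": 0},
    {"hand": 4.5,"x": -0.4,"y": -6.8,"z": -17,"rx": 0,"ry": 0,"rz": 0},
    {"hand": 4.5,"x": -0.4,"y": -6.8,"z": -18.5,"rx": 0,"ry": 0,"rz": 0},
    {"hand": 4.5,"x": -0.4,"y": -6.8,"z": -19.9,"rx": 0,"ry": 0,"rz": 0},
    {"hand": 4.5,"x": -0.4,"y": -6.8,"z": -19.9,"rx": 0,"ry": 0,"rz": 0},
    {"hand": 4.5,"x": -0.4,"y": -6.8,"z": -19.9,"rx": 0,"ry": 0,"rz": 0}
  ]
}}

```text
clock: 16.52
ee_pos: [0.4421, -0.3261, 0.0069]
tcp_rot: [0.054, 0.705, -0.055, 0.705]
contact_force: [0.6, 0.3, -0.6]
grip_width: 0.528
```

{"name": "step_arm", "arguments": {
  "steps": [
    {"hand": 2,"x": 0,"y": 0,"z": 0,"rx": 0,"ry": 0,"rz": 0},
    {"hand": 2,"x": 0,"y": 0,"z": 0,"rx": 0,"ry": 0,"rz": 0},
    {"hand": 2,"x": 0,"y": 0,"z": 0,"rx": 0,"ry": 0,"rz": 0},
    {"hand": 2,"x": 0,"y": 0,"z": 0,"rx": 0,"ry": 0,"rz": 0},
    {"hand": 2,"x": 0,"y": 0,"z": 0,"rx": 0,"ry": 0,"rz": 0},
    {"hand": 2,"x": 0,"y": 0,"z": 3,"rx": 0,"ry": 0,"rz": 0},
    {"hand": 2,"x": 0,"y": 0,"z": 7,"rx": 0,"ry": 0,"rz": 0},
    {"hand": 2,"x": 2,"y": 0,"z": 9,"rx": 0,"ry": 0,"rz": 0.03},
    {"hand": 2,"x": 5,"y": 2,"z": 10,"rx": 0,"ry": 0,"rz": 0.07},
    {"hand": 2,"x": 8,"y": 4,"z": 10,"rx": 0,"ry": 0,"rz": 0.11},
    {"hand": 2,"x": 9.3,"y": 7,"z": 10,"rx": 0,"ry": 0,"rz": 0.145},
    {"hand": 2,"x": 9.3,"y": 10,"z": 9,"rx": 0,"ry": 0,"rz": 0.145}
  ],
  "force": 60
}}

```text
clock: 17.52
ee_pos: [0.5386, -0.2264, 0.0995]
tcp_rot: [0.002, 0.705, -0.004, 0.709]
contact_force: [0.6, 0.4, -0.7]
grip_width: 0.31
```

{"name": "step_arm", "arguments": {
  "steps": [
    {"hand": 2,"x": 0,"y": 2,"z": -2,"rx": 0,"ry": 0,"rz": 0},
    {"hand": 2,"x": 0,"y": 2.6,"z": -2.9,"rx": 0,"ry": 0,"rz": 0},
    {"hand": 2,"x": 0,"y": 2.6,"z": -2.9,"rx": 0,"ry": 0,"rz": 0},
    {"hand": 2,"x": 0,"y": 2.6,"z": -2.9,"rx": 0,"ry": 0,"rz": 0},
    {"hand": 2,"x": 0,"y": 2.6,"z": -2.9,"rx": 0,"ry": 0,"rz": 0}
  ]
}}

```text
clock: 17.93
ee_pos: [0.5351, -0.2015, 0.0682]
tcp_rot: [0.003, 0.707, -0.004, 0.708]
contact_force: [0.7, -0.4, -0.6]
grip_width: 0.315
```

Run:
```python
from ring import *
s=robot.sense(); print(s["clock"],s["ee_pos"],s["contact_force"],s["grip_width"],s["tcp_rot"])
f=robot.grab_frame("wrist"); h=held(f,.008,-.17,-.08,.537,.075,"wrist")
W=cloud(f); im=f["image"].sum(2).astype(int); m=(abs(W[...,0]-h[0])<.004)&(W[...,2]>.08)&(W[...,2]<.087)&(W[...,1]<-.06)&(W[...,1]>-.17)&(im<350); print("ring",W[m].mean(0),W[m].min(0),W[m].max(0))
for n in("top",):
    g=robot.grab_frame(n); held(g,.008,-.17,-.08,.537,.075,n); np.savez("ins5_top.npz",**g)
```

```text
17.9333 [ 0.5351 -0.2015  0.0682] [ 0.7482 -0.38   -0.6082] 0.3145958093337182 [ 0.0035  0.7066 -0.0042  0.7076]
wrist n 10036 at y -0.125 x,dx/dy,z,dz/dy [0.5356 0.0032 0.0736 0.0006] rms 0.0005468951406751245
ring [ 0.5356 -0.1041  0.0818] [ 0.5317 -0.1052  0.08  ] [ 0.5394 -0.1029  0.0837]
top n 276 at y -0.125 x,dx/dy,z,dz/dy [ 0.536   0.0012  0.0736 -0.0019] rms 0.0013756889525565962
```

{"name": "step_arm", "arguments": {
  "steps": [
    {"hand": 2,"x": 0,"y": 1,"z": 0.13,"rx": 0,"ry": 0,"rz": -0.01},
    {"hand": 2,"x": 0,"y": 2,"z": 0.13,"rx": 0,"ry": 0,"rz": -0.01},
    {"hand": 2,"x": 0,"y": 3,"z": 0.13,"rx": 0,"ry": 0,"rz": -0.01},
    {"hand": 2,"x": 0,"y": 3.6,"z": 0.13,"rx": 0,"ry": 0,"rz": -0.01},
    {"hand": 2,"x": 0,"y": 3.6,"z": 0.13,"rx": 0,"ry": 0,"rz": -0.01},
    {"hand": 2,"x": 0,"y": 4,"z": 0.13,"rx": 0,"ry": 0,"rz": -0.01},
    {"hand": 2,"x": 0,"y": 4.4,"z": 0.13,"rx": 0,"ry": 0,"rz": -0.01},
    {"hand": 2,"x": 0,"y": 4.8,"z": 0.13,"rx": 0,"ry": 0,"rz": -0.01},
    {"hand": 2,"x": 0,"y": 5.2,"z": 0.13,"rx": 0,"ry": 0,"rz": -0.01},
    {"hand": 2,"x": 0,"y": 5.2,"z": 0.13,"rx": 0,"ry": 0,"rz": -0.01}
  ]
}}

```text
clock: 18.87
ee_pos: [0.5347, -0.1476, 0.0687]
tcp_rot: [0.007, 0.707, -0.007, 0.707]
contact_force: [0.2, 0.3, -1.2]
grip_width: 0.308
```

{"name": "step_arm", "arguments": {
  "steps": [
    {"hand": 2,"x": 0.01,"y": 0.6,"z": 0,"rx": 0,"ry": 0,"rz": 0},
    {"hand": 2,"x": 0.02,"y": 1.2,"z": 0,"rx": 0,"ry": 0,"rz": 0},
    {"hand": 2,"x": 0.03,"y": 1.8,"z": 0,"rx": 0,"ry": 0,"rz": 0},
    {"hand": 2,"x": 0.03,"y": 2.4,"z": 0,"rx": 0,"ry": 0,"rz": 0},
    {"hand": 2,"x": 0.04,"y": 3,"z": 0,"rx": 0,"ry": 0,"rz": 0},
    {"hand": 2,"x": 0.04,"y": 3.4,"z": 0,"rx": 0,"ry": 0,"rz": 0},
    {"hand": 2,"x": 0.04,"y": 3.4,"z": 0,"rx": 0,"ry": 0,"rz": 0},
    {"hand": 2,"x": 0.04,"y": 3.4,"z": 0,"rx": 0,"ry": 0,"rz": 0}
  ]
}}

```text
clock: 19.53
ee_pos: [0.5351, -0.1138, 0.0687]
tcp_rot: [0.007, 0.707, -0.007, 0.707]
contact_force: [0.1, 1.4, -0.5]
grip_width: 0.311
```

Run:
```python
from ring import *
f=robot.grab_frame("wrist"); s=robot.sense();print(s["clock"],s["ee_pos"],s["contact_force"],s["grip_width"]); h=held(f,.008,-.08,-.03,.5376,.075); ringcol(f,h[0]+.0002,.083)
```

```text
19.5833 [ 0.5351 -0.114   0.0687] [ 0.928   0.8554 -0.4382] 0.3129478626605815
 n 5324 at y -0.055 x,dx/dy,z,dz/dy [0.5361 0.0136 0.0742 0.0026] rms 0.0005124541712027052
col 309 face -0.011618736903794316 ring y -0.01627400903875869 rows [56, 57, 58, 59, 60, 61, 62] z 0.0828027010521969
```

Ring 4.7 mm short of the mouth; push 0.52 cm (allowing for the slight back-shift on release) and let go.

{"name": "step_arm", "arguments": {
  "steps": [
    {"hand": 2,"x": 0,"y": 0.25,"z": 0,"rx": 0,"ry": 0,"rz": 0},
    {"hand": 2,"x": 0,"y": 0.52,"z": 0,"rx": 0,"ry": 0,"rz": 0},
    {"hand": 2,"x": 0,"y": 0.52,"z": 0,"rx": 0,"ry": 0,"rz": 0},
    {"hand": 2,"x": 0,"y": 0.52,"z": 0,"rx": 0,"ry": 0,"rz": 0},
    {"hand": 2,"x": 0,"y": 0.52,"z": 0,"rx": 0,"ry": 0,"rz": 0},
    {"hand": 3.8,"x": 0,"y": 0.52,"z": 0,"rx": 0,"ry": 0,"rz": 0},
    {"hand": 3.8,"x": 0,"y": 0.52,"z": 0,"rx": 0,"ry": 0,"rz": 0},
    {"hand": 3.8,"x": 0,"y": 0.52,"z": 0,"rx": 0,"ry": 0,"rz": 0},
    {"hand": 3.8,"x": 0,"y": 0.52,"z": 0,"rx": 0,"ry": 0,"rz": 0}
  ]
}}

```text
clock: 20.33
ee_pos: [0.5349, -0.1091, 0.0687]
tcp_rot: [0.007, 0.707, -0.007, 0.707]
contact_force: [-0.6, 0.0, -0.3]
grip_width: 0.442
```

Run:
```python
from ring import *
f=robot.grab_frame("wrist"); s=robot.sense();print(s["clock"],s["ee_pos"],s["contact_force"],s["grip_width"]); h=held(f,.008,-.08,-.03,.5376,.073); ringcol(f,h[0]+.0005,.081)
ringcol(f,.4676,.085)
```

```text
20.3833 [ 0.5349 -0.1091  0.0687] [ 0.576   0.1905 -0.7966] 0.44494546106967353
 n 4913 at y -0.055 x,dx/dy,z,dz/dy [0.5373 0.0109 0.0711 0.0549] rms 0.0005176784498854558
col 314 face -0.01169517550295164 ring y -0.011822342500825977 rows [58, 59, 60, 61, 62] z 0.08190855193901239
col 107 face nan ring y nan rows [] z nan
  return _methods._mean(a, axis=axis, dtype=dtype,
  ret = ret.dtype.type(ret / rcount)
```

{"name": "step_arm", "arguments": {
  "steps": [
    {"hand": 4,"x": 0,"y": 0,"z": 3,"rx": 0,"ry": 0,"rz": 0},
    {"hand": 4,"x": 0,"y": 0,"z": 7,"rx": 0,"ry": 0,"rz": 0},
    {"hand": 4,"x": 0,"y": 0,"z": 11,"rx": 0,"ry": 0,"rz": 0},
    {"hand": 3,"x": 0,"y": 0,"z": 15,"rx": 0,"ry": 0,"rz": 0.12},
    {"hand": 3,"x": 0,"y": 2,"z": 19,"rx": 0,"ry": 0,"rz": 0.24},
    {"hand": 3,"x": -1,"y": 5,"z": 19,"rx": 0,"ry": 0,"rz": 0.36},
    {"hand": 3,"x": -1,"y": 8,"z": 19,"rx": 0,"ry": 0,"rz": 0.48},
    {"hand": 3,"x": -2,"y": 11,"z": 19,"rx": 0,"ry": 0,"rz": 0.6},
    {"hand": 3,"x": -2,"y": 14,"z": 19,"rx": 0,"ry": 0,"rz": 0.72},
    {"hand": 3,"x": -3,"y": 17,"z": 19,"rx": 0,"ry": 0,"rz": 0.84},
    {"hand": 3,"x": -3,"y": 19.5,"z": 19,"rx": 0,"ry": 0,"rz": 0.96},
    {"hand": 3,"x": -3,"y": 21.5,"z": 19,"rx": 0,"ry": 0,"rz": 1.08}
  ]
}}

```text
clock: 21.38
ee_pos: [0.5043, 0.1078, 0.2588]
tcp_rot: [-0.36, 0.609, 0.36, 0.609]
contact_force: [1.8, -0.5, -0.8]
grip_width: 0.352
```

{"name": "step_arm", "arguments": {
  "steps": [
    {"hand": 3,"x": 0,"y": 0,"z": 0,"rx": 0,"ry": 0,"rz": 0.12},
    {"hand": 3,"x": 0,"y": 0,"z": 0,"rx": 0,"ry": 0,"rz": 0.24},
    {"hand": 3,"x": 0,"y": 0,"z": 0,"rx": 0,"ry": 0,"rz": 0.36},
    {"hand": 3,"x": 0,"y": 0,"z": 0,"rx": 0,"ry": 0,"rz": 0.492},
    {"hand": 3,"x": 0,"y": 0,"z": 0,"rx": 0,"ry": 0,"rz": 0.492},
    {"hand": 3,"x": 0,"y": 0,"z": 0,"rx": 0,"ry": 0,"rz": 0.492},
    {"hand": 3,"x": 0,"y": 0,"z": 0,"rx": 0,"ry": 0,"rz": 0.492}
  ]
}}

```text
clock: 21.97
ee_pos: [0.5049, 0.1059, 0.2586]
tcp_rot: [-0.495, 0.505, 0.495, 0.505]
contact_force: [0.9, 0.7, -0.2]
grip_width: 0.351
```

Run:
```python
from ring import *
f=robot.grab_frame("wrist"); s=robot.sense();print(s["clock"],s["ee_pos"],s["tcp_rot"],s["joints"]); np.savez("bay1.npz",**f)
W=cloud(f); x,y,z=[W[...,i] for i in range(3)]
k=(z>.118)&(z<.135)&(abs(x-.504)<.03)&(abs(y-.106)<.02); print("blank tab",k.sum(),rect(W[k]),np.median(z[k]))
b=(z>.095)&(z<.105)&(x>.42)&(x<.59)&(y>.04)&(y<.18); 
for a,c in((.42,.455),(.455,.55),(.55,.59)):
    q=b&(x>a)&(x<c); print(a,q.sum(),W[q].min(0) if q.any() else 0,W[q].max(0) if q.any() else 0)
for d in robot.silhouettes("wrist","blank_tab")[:2]: print(d["confidence"],d["rect"])
cv2.imwrite("pics/bay1.png",f["image"])
```

```text
22.0167 [0.5049 0.1058 0.2586] [-0.4947  0.5052  0.4947  0.5052] [ 0.1026 -0.1931  1.9132 -0.      1.4216 -1.4472]
blank tab 245 (array([503.8, 107.8]), array([ 7.6, 19.6]), 88.76) 0.12665577632042566
0.42 4096 [0.4288 0.049  0.0952] [0.455  0.1691 0.105 ]
0.455 1901 [0.455 0.048 0.095] [0.55   0.1688 0.1049]
0.55 2823 [0.55   0.0476 0.0951] [0.5796 0.1679 0.1048]
0.94 [312.7, 209.2, 11.0, 116.7]
0.7 [254.4, 212.3, 259.2, 170.2]
```

View pics/bay1.png

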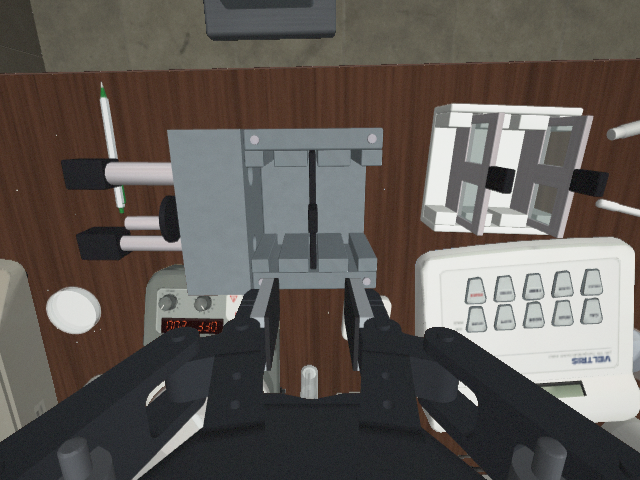

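Run:
```python
from ring import *
f=dict(np.load("bay1.npz")); W=cloud(f); x,y,z=[W[...,i] for i in range(3)]
b=(z>.094)&(z<.104)&(y>.03)&(y<.18)
for v in list(range(152,166,3))+list(range(236,272,5)):
    us=np.where(b[v])[0]
    us=us[(us>235)&(us<390)]
    if len(us)<5: continue
    runs=np.split(us,np.where(np.diff(us)>2)[0]+1)
    print(v,"x",np.round(np.median(x[v,us]),4),[(np.round(y[v,r[0]],4),np.round(y[v,r[-1]],4)) for r in runs if len(r)>3])
```

```text
152 x 0.4492 [(np.float64(0.0494), np.float64(0.0656)), (np.float64(0.0755), np.float64(0.1033)), (np.float64(0.1068), np.float64(0.1103)), (np.float64(0.1128), np.float64(0.1413)), (np.float64(0.1507), np.float64(0.1681))]
155 x 0.4517 [(np.float64(0.0492), np.float64(0.0658)), (np.float64(0.0755), np.float64(0.1033)), (np.float64(0.1058), np.float64(0.1414)), (np.float64(0.1508), np.float64(0.1683))]
158 x 0.4543 [(np.float64(0.0496), np.float64(0.0657)), (np.float64(0.0754), np.float64(0.1032)), (np.float64(0.1058), np.float64(0.1414)), (np.float64(0.1507), np.float64(0.1683))]
161 x 0.4568 [(np.float64(0.0493), np.float64(0.0656)), (np.float64(0.0752), np.float64(0.1031)), (np.float64(0.1057), np.float64(0.1414)), (np.float64(0.1508), np.float64(0.1684))]
164 x 0.4594 [(np.float64(0.0491), np.float64(0.0657)), (np.float64(0.0751), np.float64(0.1031)), (np.float64(0.1056), np.float64(0.1416)), (np.float64(0.1508), np.float64(0.1684))]
236 x 0.5258 [(np.float64(0.105), np.float64(0.1097))]
241 x 0.5307 [(np.float64(0.1049), np.float64(0.1096))]
246 x 0.5355 [(np.float64(0.1048), np.float64(0.1095))]
251 x 0.5406 [(np.float64(0.1047), np.float64(0.1094))]
256 x 0.5473 [(np.float64(0.1046), np.float64(0.1094)), (np.float64(0.1526), np.float64(0.1563)), (np.float64(0.1602), np.float64(0.1669))]
261 x 0.5498 [(np.float64(0.0484), np.float64(0.0644)), (np.float64(0.0741), np.float64(0.1093)), (np.float64(0.1121), np.float64(0.1396)), (np.float64(0.1496), np.float64(0.1672))]
266 x 0.5548 [(np.float64(0.0483), np.float64(0.0645)), (np.float64(0.0739), np.float64(0.1092)), (np.float64(0.112), np.float64(0.1396)), (np.float64(0.1497), np.float64(0.1674))]
271 x 0.5603 [(np.float64(0.048), np.float64(0.1665))]
```

{"name": "step_arm", "arguments": {
  "steps": [
    {"hand": 2.6,"x": -0.1,"y": 0.2,"z": -3,"rx": 0,"ry": 0,"rz": 0},
    {"hand": 2.6,"x": -0.1,"y": 0.2,"z": -7,"rx": 0,"ry": 0,"rz": 0},
    {"hand": 2.6,"x": -0.1,"y": 0.2,"z": -10,"rx": 0,"ry": 0,"rz": 0},
    {"hand": 2.6,"x": -0.1,"y": 0.2,"z": -11,"rx": 0,"ry": 0,"rz": 0},
    {"hand": 2.6,"x": -0.1,"y": 0.2,"z": -12.5,"rx": 0,"ry": 0,"rz": 0},
    {"hand": 2.6,"x": -0.1,"y": 0.2,"z": -14,"rx": 0,"ry": 0,"rz": 0},
    {"hand": 2.6,"x": -0.1,"y": 0.2,"z": -15.2,"rx": 0,"ry": 0,"rz": 0},
    {"hand": 2.6,"x": -0.1,"y": 0.2,"z": -15.6,"rx": 0,"ry": 0,"rz": 0},
    {"hand": 2.6,"x": -0.1,"y": 0.2,"z": -15.6,"rx": 0,"ry": 0,"rz": 0}
  ]
}}

```text
clock: 22.82
ee_pos: [0.5036, 0.1079, 0.102]
tcp_rot: [-0.495, 0.505, 0.496, 0.504]
contact_force: [-0.6, -0.2, -0.5]
grip_width: 0.3
```

{"name": "step_arm", "arguments": {
  "steps": [
    {"hand": 0.3,"x": 0,"y": 0,"z": 0,"rx": 0,"ry": 0,"rz": 0},
    {"hand": 0.3,"x": 0,"y": 0,"z": 0,"rx": 0,"ry": 0,"rz": 0},
    {"hand": 0.3,"x": 0,"y": 0,"z": 0,"rx": 0,"ry": 0,"rz": 0},
    {"hand": 0.3,"x": 0,"y": 0,"z": 0,"rx": 0,"ry": 0,"rz": 0},
    {"hand": 0.3,"x": 0,"y": 0,"z": 0,"rx": 0,"ry": 0,"rz": 0},
    {"hand": 0.3,"x": 0,"y": 0,"z": 0,"rx": 0,"ry": 0,"rz": 0},
    {"hand": 0.3,"x": 0,"y": 0,"z": 0,"rx": 0,"ry": 0,"rz": 0},
    {"hand": 0.3,"x": 0,"y": 0,"z": 0.5,"rx": 0,"ry": 0,"rz": 0},
    {"hand": 0.3,"x": 0,"y": 0,"z": 1,"rx": 0,"ry": 0,"rz": 0}
  ]
}}

```text
clock: 23.57
ee_pos: [0.5031, 0.108, 0.112]
tcp_rot: [-0.495, 0.505, 0.496, 0.504]
contact_force: [-0.1, -0.1, -0.1]
grip_width: 0.074
```

{"name": "step_arm", "arguments": {
  "steps": [
    {"hand": 0.3,"x": 0,"y": 0,"z": 3,"rx": 0,"ry": 0,"rz": 0},
    {"hand": 0.3,"x": 0,"y": 0,"z": 6,"rx": 0,"ry": 0,"rz": 0},
    {"hand": 0.3,"x": 0,"y": 0,"z": 9,"rx": 0,"ry": 0,"rz": 0},
    {"hand": 0.3,"x": 0,"y": 0.5,"z": 12,"rx": 0,"ry": 0,"rz": 0},
    {"hand": 0.3,"x": 0,"y": 3,"z": 14,"rx": 0,"ry": 0,"rz": 0},
    {"hand": 0.3,"x": -0.5,"y": 7,"z": 14,"rx": 0,"ry": 0,"rz": -0.01},
    {"hand": 0.3,"x": -1,"y": 11,"z": 14,"rx": 0,"ry": 0,"rz": -0.02},
    {"hand": 0.3,"x": -2,"y": 15,"z": 14,"rx": 0,"ry": 0,"rz": -0.03},
    {"hand": 0.3,"x": -2.7,"y": 18,"z": 14,"rx": 0,"ry": 0,"rz": -0.03},
    {"hand": 0.3,"x": -2.7,"y": 19.5,"z": 14,"rx": 0,"ry": 0,"rz": -0.03},
    {"hand": 0.3,"x": -2.7,"y": 19.5,"z": 14,"rx": 0,"ry": 0,"rz": -0.03},
    {"hand": 0.3,"x": -2.7,"y": 19.5,"z": 14,"rx": 0,"ry": 0,"rz": -0.03}
  ]
}}

```text
clock: 24.57
ee_pos: [0.4767, 0.303, 0.2521]
tcp_rot: [-0.488, 0.512, 0.488, 0.511]
contact_force: [0.4, -1.2, -0.7]
grip_width: 0.076
```

Run:
```python
from ring import *
f=robot.grab_frame("wrist"); s=robot.sense();print(s["clock"],s["ee_pos"],s["tcp_rot"],s["contact_force"],s["grip_width"]); np.savez("rack1.npz",**f)
W=cloud(f); x,y,z=[W[...,i] for i in range(3)]
for lo,hi in((.25,.285),(.32,.36)):
    k=(z>.112)&(z<.13)&(abs(x-.476)<.03)&(y>lo)&(y<hi); print("tab",k.sum(),rect(W[k]) if k.any() else 0, np.median(z[k]))
k=(z>.044)&(z<.056)&(x>.39)&(x<.56)&(y>.22)&(y<.39); print("racktop",k.sum(),rect(W[k]))
k=(z>.14)&(z<.26)&(y>.28)&(y<.33)&(x>.4)&(x<.55); print("blank held",k.sum(),W[k].min(0),W[k].max(0),np.percentile(W[k],[2,98],axis=0))
for lo in np.arange(.41,.55,.006):
    q=(z>.044)&(z<.056)&(abs(x-lo)<.003)&(y>.22)&(y<.39)
    yy=np.sort(y[q]); 
    if len(yy)>10:
        g=np.where(np.diff(yy)>.004)[0]; print(round(lo,3),len(yy),[(round(float(yy[i]),4),round(float(yy[i+1]),4)) for i in g],yy[[0,-1]])
cv2.imwrite("pics/rack1.png",f["image"])
```

```text
24.6167 [0.477  0.3022 0.2522] [-0.4878  0.5125  0.4875  0.5116] [ 0.0975 -0.0833 -0.4886] 0.07842699346999124
tab 287 (array([474. , 267.8]), array([ 8.3, 19.9]), 87.23) 0.1247108516252803
tab 289 (array([478.3, 343.6]), array([ 8.2, 19.8]), 86.86) 0.12459438180854177
racktop 4567 (array([476.5, 305.9]), array([130.2, 129.8]), 86.84)
blank held 2230 [0.4219 0.2893 0.1624] [0.5319 0.3199 0.26  ] [[0.4224 0.2973 0.2041]
 [0.5289 0.3118 0.2593]]
0.41 249 [] [0.2451 0.3222]
0.416 757 [] [0.2448 0.3732]
0.422 682 [] [0.2441 0.3731]
0.428 588 [(0.2608, 0.2717), (0.3037, 0.3134), (0.3435, 0.352)] [0.2435 0.3733]
0.434 267 [(0.3034, 0.3133), (0.3447, 0.356)] [0.2713 0.3735]
0.44 25 [(0.2723, 0.3436)] [0.2711 0.3446]
0.446 20 [(0.2718, 0.3435)] [0.2707 0.3441]
0.452 23 [(0.2716, 0.3424)] [0.2703 0.3439]
0.458 24 [(0.2709, 0.3423)] [0.27   0.3434]
0.464 23 [(0.2713, 0.3422)] [0.2697 0.3431]
0.47 19 [(0.2712, 0.3409)] [0.2709 0.3426]
0.476 17 [(0.2709, 0.3406)] [0.2704 0.341 ]
0.488 14 [(0.2699, 0.3401)] [0.2684 0.3407]
0.494 18 [(0.2694, 0.3406)] [0.2681 0.3415]
0.5 19 [(0.2688, 0.3394)] [0.2677 0.341 ]
0.506 15 [(0.2685, 0.3405)] [0.2674 0.3409]
0.512 22 [(0.2682, 0.3392)] [0.2671 0.3405]
0.518 251 [(0.2564, 0.2667), (0.2948, 0.3087), (0.3334, 0.339)] [0.2387 0.3402]
0.524 480 [(0.256, 0.2668), (0.2946, 0.3084), (0.3399, 0.3512)] [0.2381 0.3675]
0.53 442 [(0.2556, 0.2669), (0.2943, 0.3081), (0.338, 0.35)] [0.2378 0.3676]
0.536 440 [(0.2551, 0.2654), (0.294, 0.3079), (0.3383, 0.3501)] [0.2383 0.3679]
0.542 162 [(0.2937, 0.3078), (0.3393, 0.35)] [0.2664 0.3666]
```

View pics/rack1.png

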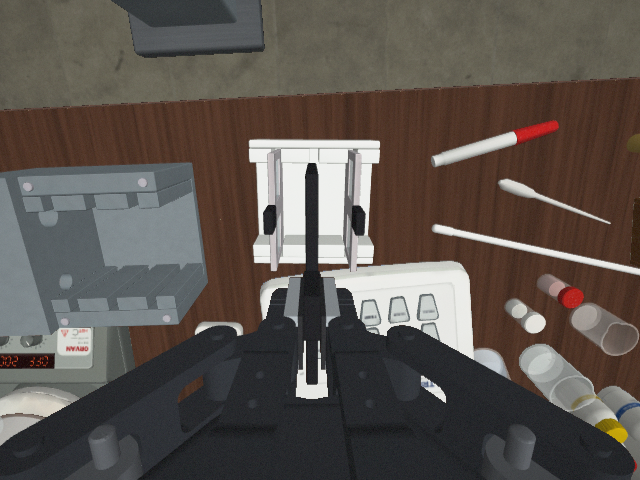

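{"name": "step_arm", "arguments": {
  "steps": [
    {"hand": 0.3,"x": -0.05,"y": 0.35,"z": -2,"rx": 0,"ry": 0,"rz": -0.004},
    {"hand": 0.3,"x": -0.05,"y": 0.35,"z": -5,"rx": 0,"ry": 0,"rz": -0.004},
    {"hand": 0.3,"x": -0.05,"y": 0.35,"z": -8,"rx": 0,"ry": 0,"rz": -0.004},
    {"hand": 0.3,"x": -0.05,"y": 0.35,"z": -10,"rx": 0,"ry": 0,"rz": -0.004},
    {"hand": 0.3,"x": -0.05,"y": 0.35,"z": -10.3,"rx": 0,"ry": 0,"rz": -0.004},
    {"hand": 0.3,"x": -0.05,"y": 0.35,"z": -10.3,"rx": 0,"ry": 0,"rz": -0.004},
    {"hand": 0.3,"x": -0.05,"y": 0.35,"z": -10.3,"rx": 0,"ry": 0,"rz": -0.004}
  ]
}}

```text
clock: 25.2
ee_pos: [0.4775, 0.3059, 0.151]
tcp_rot: [-0.486, 0.513, 0.486, 0.514]
contact_force: [-0.8, -0.3, -0.7]
grip_width: 0.081
```

Run:
```python
from ring import *
f=robot.grab_frame("wrist"); s=robot.sense();print(s["clock"],s["ee_pos"],s["tcp_rot"],s["contact_force"]); np.savez("rack2.npz",**f)
W=cloud(f); x,y,z=[W[...,i] for i in range(3)]
k=(abs(y-.306)<.02)&(x>.415)&(x<.54)&(z>.07)&(z<.165)
for a,b in((.06,.09),(.09,.12),(.12,.135),(.135,.142)):
    for c,d in((.418,.428),(.43,.46),(.49,.52)):
        q=k&(z>a)&(z<b)&(x>c)&(x<d); 
        if q.sum()>20: print("z",a,"x",c,q.sum(),np.percentile(y[q],[2,50,98]),np.percentile(x[q],2))
q=(z>.044)&(z<.056)&(abs(x-.431)<.003)&(y>.22)&(y<.39); yy=np.sort(y[q]); g=np.where(np.diff(yy)>.003)[0]; print([(round(float(yy[i]),4),round(float(yy[i+1]),4)) for i in g])
```

```text
25.25 [0.4779 0.3064 0.1518] [-0.4867  0.5122  0.486   0.5144] [0.4936 0.2561 0.0684]
z 0.09 x 0.418 41 [0.307  0.3096 0.3124] 0.423512847946517
z 0.12 x 0.418 26 [0.3073 0.3101 0.3125] 0.42311926752155593
z 0.135 x 0.418 91 [0.3068 0.3096 0.3126] 0.42282561837327537
z 0.135 x 0.43 86 [0.3056 0.3087 0.3124] 0.4303677219158287
[(0.2574, 0.2714), (0.3036, 0.3134), (0.3448, 0.3579)]
```

{"name": "step_arm", "arguments": {
  "steps": [
    {"hand": 0.3,"x": -0.12,"y": -0.07,"z": 0,"rx": 0,"ry": 0,"rz": 0},
    {"hand": 0.3,"x": -0.12,"y": -0.07,"z": 0,"rx": 0,"ry": 0,"rz": 0},
    {"hand": 0.3,"x": -0.12,"y": -0.07,"z": -0.7,"rx": 0,"ry": 0,"rz": 0},
    {"hand": 0.3,"x": -0.12,"y": -0.07,"z": -1.4,"rx": 0,"ry": 0,"rz": 0},
    {"hand": 0.3,"x": -0.12,"y": -0.07,"z": -2.1,"rx": 0,"ry": 0,"rz": 0},
    {"hand": 0.3,"x": -0.12,"y": -0.07,"z": -2.8,"rx": 0,"ry": 0,"rz": 0},
    {"hand": 0.3,"x": -0.12,"y": -0.07,"z": -3.4,"rx": 0,"ry": 0,"rz": 0},
    {"hand": 0.3,"x": -0.12,"y": -0.07,"z": -4,"rx": 0,"ry": 0,"rz": 0},
    {"hand": 0.3,"x": -0.12,"y": -0.07,"z": -4.5,"rx": 0,"ry": 0,"rz": 0},
    {"hand": 0.3,"x": -0.12,"y": -0.07,"z": -4.9,"rx": 0,"ry": 0,"rz": 0},
    {"hand": 0.3,"x": -0.12,"y": -0.07,"z": -4.9,"rx": 0,"ry": 0,"rz": 0}
  ]
}}

```text
clock: 26.17
ee_pos: [0.477, 0.3059, 0.1019]
tcp_rot: [-0.488, 0.512, 0.486, 0.514]
contact_force: [0.4, -0.9, 8.9]
grip_width: 0.076
```

{"name": "step_arm", "arguments": {
  "steps": [
    {"hand": 2.4,"x": 0,"y": 0,"z": 0,"rx": 0,"ry": 0,"rz": 0},
    {"hand": 2.4,"x": 0,"y": 0,"z": 0,"rx": 0,"ry": 0,"rz": 0},
    {"hand": 2.4,"x": 0,"y": 0,"z": 0,"rx": 0,"ry": 0,"rz": 0},
    {"hand": 2.4,"x": 0,"y": 0,"z": 0,"rx": 0,"ry": 0,"rz": 0},
    {"hand": 2.4,"x": 0,"y": 0,"z": 2,"rx": 0,"ry": 0,"rz": 0},
    {"hand": 2.4,"x": 0,"y": 0,"z": 4.5,"rx": 0,"ry": 0,"rz": 0},
    {"hand": 2.4,"x": 0,"y": 0,"z": 5,"rx": 0,"ry": 0,"rz": 0},
    {"hand": 2.4,"x": -0.2,"y": -2,"z": 5,"rx": 0,"ry": 0,"rz": 0},
    {"hand": 2.4,"x": -0.3,"y": -3.8,"z": 5,"rx": 0,"ry": 0,"rz": 0},
    {"hand": 2.4,"x": -0.3,"y": -3.8,"z": 5,"rx": 0,"ry": 0,"rz": 0},
    {"hand": 2.4,"x": -0.3,"y": -3.8,"z": 5,"rx": 0,"ry": 0,"rz": 0}
  ]
}}

```text
clock: 27.08
ee_pos: [0.472, 0.2674, 0.1499]
tcp_rot: [-0.486, 0.513, 0.486, 0.513]
contact_force: [0.0, 0.6, 0.1]
grip_width: 0.282
```

Run:
```python
from ring import *
f=robot.grab_frame("wrist"); s=robot.sense();print(s["clock"],s["ee_pos"],s["contact_force"],s["grip_width"]); np.savez("rack3.npz",**f)
W=cloud(f); x,y,z=[W[...,i] for i in range(3)]
for nm,c in(("A",.2678),("blank",.306),("B",.3436)):
    k=(z>.112)&(z<.135)&(abs(x-.476)<.03)&(abs(y-c)<.015); print(nm,k.sum(),rect(W[k]) if k.any() else 0, np.median(z[k]))
    k=(z>.08)&(z<.11)&(x>.41)&(x<.46)&(abs(y-c)<.015);print("  top edge z",k.sum(),np.percentile(z[k],[5,50,95]) if k.any() else 0)
```

```text
27.1333 [0.4721 0.2678 0.15  ] [ 0.6088 -0.1789  0.2759] 0.2788802210873955
A 599 (array([473.8, 268. ]), array([ 7.7, 20.2]), 87.26) 0.12475464727321631
  top edge z 698 [0.0936 0.095  0.096 ]
blank 717 (array([477.9, 306.4]), array([ 8.7, 20.2]), 87.41) 0.12460379640615224
  top edge z 876 [0.0822 0.0945 0.096 ]
B 874 (array([478. , 343.2]), array([ 8.5, 20.4]), 85.91) 0.12422222189257769
  top edge z 1085 [0.0825 0.0942 0.0959]
```

{"name": "step_arm", "arguments": {
  "steps": [
    {"hand": 2.4,"x": 0.17,"y": 0.02,"z": -1.5,"rx": 0,"ry": 0,"rz": 0},
    {"hand": 2.4,"x": 0.17,"y": 0.02,"z": -3,"rx": 0,"ry": 0,"rz": 0},
    {"hand": 2.4,"x": 0.17,"y": 0.02,"z": -4.4,"rx": 0,"ry": 0,"rz": 0},
    {"hand": 2.4,"x": 0.17,"y": 0.02,"z": -5,"rx": 0,"ry": 0,"rz": 0},
    {"hand": 0.3,"x": 0.17,"y": 0.02,"z": -5,"rx": 0,"ry": 0,"rz": 0},
    {"hand": 0.3,"x": 0.17,"y": 0.02,"z": -5,"rx": 0,"ry": 0,"rz": 0},
    {"hand": 0.3,"x": 0.17,"y": 0.02,"z": -5,"rx": 0,"ry": 0,"rz": 0},
    {"hand": 0.3,"x": 0.17,"y": 0.02,"z": -5,"rx": 0,"ry": 0,"rz": 0},
    {"hand": 0.3,"x": 0.17,"y": 0.02,"z": -5,"rx": 0,"ry": 0,"rz": 0},
    {"hand": 0.3,"x": 0.17,"y": 0.02,"z": -5,"rx": 0,"ry": 0,"rz": 0},
    {"hand": 0.3,"x": 0.17,"y": 0.02,"z": -5,"rx": 0,"ry": 0,"rz": 0}
  ]
}}

```text
clock: 28.05
ee_pos: [0.4742, 0.268, 0.1011]
tcp_rot: [-0.487, 0.513, 0.487, 0.513]
contact_force: [0.5, 0.4, -0.2]
grip_width: 0.079
```

{"name": "step_arm", "arguments": {
  "steps": [
    {"hand": 0.3,"x": 0,"y": 0,"z": 2,"rx": 0,"ry": 0,"rz": 0},
    {"hand": 0.3,"x": 0,"y": 0,"z": 5,"rx": 0,"ry": 0,"rz": 0},
    {"hand": 0.3,"x": 0,"y": 0,"z": 8,"rx": 0,"ry": 0,"rz": 0},
    {"hand": 0.3,"x": 0,"y": -1,"z": 11,"rx": 0,"ry": 0,"rz": 0},
    {"hand": 0.3,"x": 0.5,"y": -4,"z": 12,"rx": 0,"ry": 0,"rz": 0.01},
    {"hand": 0.3,"x": 1.5,"y": -7,"z": 12,"rx": 0,"ry": 0,"rz": 0.02},
    {"hand": 0.3,"x": 2.5,"y": -10,"z": 12,"rx": 0,"ry": 0,"rz": 0.03},
    {"hand": 0.3,"x": 2.93,"y": -12,"z": 11,"rx": 0,"ry": 0,"rz": 0.038},
    {"hand": 0.3,"x": 2.93,"y": -12.27,"z": 10.6,"rx": 0,"ry": 0,"rz": 0.038},
    {"hand": 0.3,"x": 2.93,"y": -12.27,"z": 10.6,"rx": 0,"ry": 0,"rz": 0.038},
    {"hand": 0.3,"x": 2.93,"y": -12.27,"z": 10.6,"rx": 0,"ry": 0,"rz": 0.038}
  ]
}}

```text
clock: 28.97
ee_pos: [0.5029, 0.1456, 0.2063]
tcp_rot: [-0.496, 0.504, 0.497, 0.504]
contact_force: [-0.4, 0.4, -1.3]
grip_width: 0.077
```

```bash
cat > slot.py <<'E'
from ring import *
def slot(yc,zt):
    "held plate edge (near side) against guides"
    f=robot.grab_frame("wrist"); s=robot.sense();print(s["clock"],s["ee_pos"],s["tcp_rot"],s["contact_force"])
    W=cloud(f); x,y,z=[W[...,i] for i in range(3)]
    k=(abs(y-yc)<.02)&(x>.435)&(x<.47)&(z>zt-.085)&(z<zt+.006)
    q=k&(z>zt-.012)
    for c in np.arange(.444,.47,.004):
        m=q&(abs(x-c)<.002)
        if m.sum()>10: print("plate top at x",round(c,3),m.sum(),np.percentile(y[m],[3,97]),np.percentile(y[m],[3,97]).mean(),np.median(z[m]))
    m=k&(z>.115)&(z<zt-.02); print("edge below",m.sum(),np.percentile(y[m],[3,97]) if m.any() else 0,"near x",np.percentile(x[k],2))
    for c in(.449,.455,.552):
        q=(z>.095)&(z<.104)&(abs(x-c)<.0025)&(y>.04)&(y<.18); yy=np.sort(y[q])
        if len(yy)<9: continue
        g=np.where(np.diff(yy)>.003)[0]; print("gaps x",c,[(round(float(yy[i]),4),round(float(yy[i+1]),4)) for i in g])
    q=(z>.094)&(z<.104)&(y>.12)&(y<.139); print("guide x range",x[q&(x<.5)].max() if (q&(x<.5)).any() else 0)
E
python3 -c "
from slot import *
slot(.1453,.20)"
```

```text
29.0167 [0.5031 0.146  0.2067] [-0.4963  0.5035  0.4966  0.5036] [ 0.2786  0.2366 -0.8963]
plate top at x 0.448 64 [0.1446 0.1498] 0.14718945520808402 0.198820210109042
plate top at x 0.452 132 [0.1445 0.1502] 0.14735545410160036 0.2018501255156805
plate top at x 0.456 128 [0.1444 0.1502] 0.1473002028823905 0.201655129402331
plate top at x 0.46 127 [0.1444 0.1501] 0.14723604389601314 0.20181032020789597
plate top at x 0.464 117 [0.1443 0.1501] 0.14717985750730692 0.20173052638844727
plate top at x 0.468 120 [0.1442 0.1496] 0.14690101609064196 0.20171117606271266
edge below 98 [0.1445 0.1498] near x 0.44914421432621576
gaps x 0.449 [(0.0676, 0.0714)]
gaps x 0.455 [(0.0659, 0.0746), (0.104, 0.1127), (0.1412, 0.1513)]
gaps x 0.552 [(0.065, 0.0734), (0.1029, 0.1123), (0.1182, 0.1221), (0.1221, 0.1261), (0.1261, 0.1655)]
guide x range 0.461222794274777
```

{"name": "step_arm", "arguments": {
  "steps": [
    {"hand": 0.3,"x": 0.03,"y": -0.1,"z": 0,"rx": 0,"ry": 0,"rz": 0},
    {"hand": 0.3,"x": 0.03,"y": -0.1,"z": -0.5,"rx": 0,"ry": 0,"rz": 0},
    {"hand": 0.3,"x": 0.03,"y": -0.1,"z": -1,"rx": 0,"ry": 0,"rz": 0},
    {"hand": 0.3,"x": 0.03,"y": -0.1,"z": -1.5,"rx": 0,"ry": 0,"rz": 0},
    {"hand": 0.3,"x": 0.03,"y": -0.1,"z": -2,"rx": 0,"ry": 0,"rz": 0},
    {"hand": 0.3,"x": 0.03,"y": -0.1,"z": -2.5,"rx": 0,"ry": 0,"rz": 0}
  ]
}}

```text
clock: 29.52
ee_pos: [0.5033, 0.1444, 0.1807]
tcp_rot: [-0.496, 0.504, 0.496, 0.503]
contact_force: [0.2, -0.1, -0.9]
grip_width: 0.079
```

{"name": "step_arm", "arguments": {
  "steps": [
    {"hand": 0.3,"x": 0,"y": 0.03,"z": -1,"rx": 0,"ry": 0,"rz": 0},
    {"hand": 0.3,"x": 0,"y": 0.03,"z": -2,"rx": 0,"ry": 0,"rz": 0},
    {"hand": 0.3,"x": 0,"y": 0.03,"z": -3,"rx": 0,"ry": 0,"rz": 0},
    {"hand": 0.3,"x": 0,"y": 0.03,"z": -4,"rx": 0,"ry": 0,"rz": 0},
    {"hand": 0.3,"x": 0,"y": 0.03,"z": -5,"rx": 0,"ry": 0,"rz": 0},
    {"hand": 0.3,"x": 0,"y": 0.03,"z": -6,"rx": 0,"ry": 0,"rz": 0},
    {"hand": 0.3,"x": 0,"y": 0.03,"z": -7,"rx": 0,"ry": 0,"rz": 0},
    {"hand": 0.3,"x": 0,"y": 0.03,"z": -7.5,"rx": 0,"ry": 0,"rz": 0},
    {"hand": 0.3,"x": 0,"y": 0.03,"z": -7.6,"rx": 0,"ry": 0,"rz": 0},
    {"hand": 0.3,"x": 0,"y": 0.03,"z": -7.6,"rx": 0,"ry": 0,"rz": 0}
  ]
}}

```text
clock: 30.35
ee_pos: [0.5034, 0.1445, 0.1051]
tcp_rot: [-0.496, 0.504, 0.496, 0.503]
contact_force: [-0.3, -0.9, -0.1]
grip_width: 0.081
```

{"name": "step_arm", "arguments": {
  "steps": [
    {"hand": 2.4,"x": 0,"y": 0,"z": 0,"rx": 0,"ry": 0,"rz": 0},
    {"hand": 2.4,"x": 0,"y": 0,"z": 0,"rx": 0,"ry": 0,"rz": 0},
    {"hand": 2.4,"x": 0,"y": 0,"z": 0,"rx": 0,"ry": 0,"rz": 0},
    {"hand": 2.4,"x": 0,"y": 0,"z": 1,"rx": 0,"ry": 0,"rz": 0},
    {"hand": 2.4,"x": 0,"y": 0,"z": 4,"rx": 0,"ry": 0,"rz": 0},
    {"hand": 2.4,"x": 0,"y": 1,"z": 7,"rx": 0,"ry": 0,"rz": 0},
    {"hand": 2.4,"x": -0.5,"y": 5,"z": 7,"rx": 0,"ry": 0,"rz": -0.01},
    {"hand": 2.4,"x": -1,"y": 9,"z": 7,"rx": 0,"ry": 0,"rz": -0.02},
    {"hand": 2.4,"x": -1.8,"y": 13,"z": 7,"rx": 0,"ry": 0,"rz": -0.03},
    {"hand": 2.4,"x": -2.3,"y": 17,"z": 7,"rx": 0,"ry": 0,"rz": -0.038},
    {"hand": 2.4,"x": -2.5,"y": 19.4,"z": 6,"rx": 0,"ry": 0,"rz": -0.038},
    {"hand": 2.4,"x": -2.5,"y": 19.8,"z": 5,"rx": 0,"ry": 0,"rz": -0.038}
  ]
}}

```text
clock: 31.35
ee_pos: [0.4786, 0.3468, 0.1578]
tcp_rot: [-0.488, 0.51, 0.488, 0.514]
contact_force: [-0.4, -0.2, -0.0]
grip_width: 0.285
```

{"name": "step_arm", "arguments": {
  "steps": [
    {"hand": 2.4,"x": 0,"y": 0,"z": 0,"rx": 0,"ry": 0,"rz": 0},
    {"hand": 2.4,"x": 0,"y": 0,"z": 0,"rx": 0,"ry": 0,"rz": 0}
  ]
}}

```text
clock: 31.52
ee_pos: [0.4782, 0.3419, 0.1552]
tcp_rot: [-0.487, 0.514, 0.487, 0.512]
contact_force: [0.7, -0.5, -0.0]
grip_width: 0.283
```

Run:
```python
from ring import *
f=robot.grab_frame("wrist"); s=robot.sense();print(s["clock"],s["ee_pos"],s["tcp_rot"],s["contact_force"],s["grip_width"])
W=cloud(f); x,y,z=[W[...,i] for i in range(3)]
for nm,c in(("blank",.306),("B",.3436)):
    k=(z>.112)&(z<.135)&(abs(x-.476)<.03)&(abs(y-c)<.015); print(nm,k.sum(),rect(W[k]) if k.any() else 0, np.median(z[k]))
g=robot.grab_frame("top"); V=cloud(g).reshape(-1,3)
for nm,c in(("A in slot3",.145),):
    q=V[(abs(V[:,1]-c)<.012)&(abs(V[:,0]-.504)<.02)&(V[:,2]>.11)]; print(nm,len(q),q.mean(0),q.max(0))
```

```text
31.5667 [0.4787 0.3416 0.1558] [-0.4866  0.5134  0.4864  0.513 ] [ 0.3622  0.158  -0.302 ] 0.27922044592731216
blank 681 (array([477.8, 306. ]), array([ 8.2, 20.2]), 87.19) 0.12454698591931064
B 588 (array([477.9, 343.7]), array([ 7.9, 20. ]), 87.03) 0.1246206084541587
A in slot3 51 [0.5047 0.1438 0.1247] [0.5139 0.1485 0.1295]
```

{"name": "step_arm", "arguments": {
  "steps": [
    {"hand": 2.4,"x": -0.03,"y": 0.14,"z": -1.5,"rx": 0,"ry": 0,"rz": 0},
    {"hand": 2.4,"x": -0.03,"y": 0.14,"z": -3.2,"rx": 0,"ry": 0,"rz": 0},
    {"hand": 2.4,"x": -0.03,"y": 0.14,"z": -4.8,"rx": 0,"ry": 0,"rz": 0},
    {"hand": 2.4,"x": -0.03,"y": 0.14,"z": -5.45,"rx": 0,"ry": 0,"rz": 0},
    {"hand": 0.3,"x": -0.03,"y": 0.14,"z": -5.45,"rx": 0,"ry": 0,"rz": 0},
    {"hand": 0.3,"x": -0.03,"y": 0.14,"z": -5.45,"rx": 0,"ry": 0,"rz": 0},
    {"hand": 0.3,"x": -0.03,"y": 0.14,"z": -5.45,"rx": 0,"ry": 0,"rz": 0},
    {"hand": 0.3,"x": -0.03,"y": 0.14,"z": -5.45,"rx": 0,"ry": 0,"rz": 0},
    {"hand": 0.3,"x": -0.03,"y": 0.14,"z": -5.45,"rx": 0,"ry": 0,"rz": 0},
    {"hand": 0.3,"x": -0.03,"y": 0.14,"z": -5.45,"rx": 0,"ry": 0,"rz": 0},
    {"hand": 0.3,"x": -0.03,"y": 0.14,"z": -5.45,"rx": 0,"ry": 0,"rz": 0}
  ]
}}

```text
clock: 32.53
ee_pos: [0.4784, 0.3441, 0.1016]
tcp_rot: [-0.487, 0.513, 0.487, 0.513]
contact_force: [0.5, 0.2, -1.5]
grip_width: 0.077
```

{"name": "step_arm", "arguments": {
  "steps": [
    {"hand": 0.3,"x": 0,"y": 0,"z": 3,"rx": 0,"ry": 0,"rz": 0},
    {"hand": 0.3,"x": 0,"y": 0,"z": 6,"rx": 0,"ry": 0,"rz": 0},
    {"hand": 0.3,"x": 0,"y": 0,"z": 9,"rx": 0,"ry": 0,"rz": 0},
    {"hand": 0.3,"x": 0,"y": 0,"z": 12,"rx": 0,"ry": 0,"rz": 0},
    {"hand": 0.3,"x": 0,"y": -1,"z": 15,"rx": 0,"ry": 0,"rz": 0},
    {"hand": 0.3,"x": 0,"y": -4,"z": 15,"rx": 0,"ry": 0,"rz": 0.01},
    {"hand": 0.3,"x": 0.5,"y": -8,"z": 15,"rx": 0,"ry": 0,"rz": 0.02},
    {"hand": 0.3,"x": 1,"y": -12,"z": 15,"rx": 0,"ry": 0,"rz": 0.03},
    {"hand": 0.3,"x": 1.5,"y": -16,"z": 15,"rx": 0,"ry": 0,"rz": 0.038},
    {"hand": 0.3,"x": 2,"y": -20,"z": 15,"rx": 0,"ry": 0,"rz": 0.038},
    {"hand": 0.3,"x": 2.5,"y": -22.5,"z": 15,"rx": 0,"ry": 0,"rz": 0.038},
    {"hand": 0.3,"x": 2.5,"y": -23.7,"z": 15,"rx": 0,"ry": 0,"rz": 0.038}
  ]
}}

```text
clock: 33.53
ee_pos: [0.5037, 0.1042, 0.2514]
tcp_rot: [-0.496, 0.504, 0.495, 0.505]
contact_force: [0.0, -0.7, -0.7]
grip_width: 0.077
```

{"name": "step_arm", "arguments": {
  "steps": [
    {"hand": 0.3,"x": 0,"y": 0,"z": 0,"rx": 0,"ry": 0,"rz": 0},
    {"hand": 0.3,"x": 0,"y": 0,"z": -2,"rx": 0,"ry": 0,"rz": 0},
    {"hand": 0.3,"x": 0,"y": 0,"z": -4.2,"rx": 0,"ry": 0,"rz": 0},
    {"hand": 0.3,"x": 0,"y": 0,"z": -4.2,"rx": 0,"ry": 0,"rz": 0},
    {"hand": 0.3,"x": 0,"y": 0,"z": -4.2,"rx": 0,"ry": 0,"rz": 0}
  ]
}}

```text
clock: 33.95
ee_pos: [0.5021, 0.1081, 0.2078]
tcp_rot: [-0.496, 0.504, 0.498, 0.503]
contact_force: [0.2, -0.0, -0.6]
grip_width: 0.081
```

```bash
python3 -c "
from slot import *
slot(.1075,.203)"
```

```text
34.0 [0.5031 0.108  0.2094] [-0.4964  0.5034  0.4968  0.5033] [ 0.1381  0.4961 -0.7379]
plate top at x 0.448 101 [0.1069 0.1126] 0.1097759318054406 0.20100447910024138
plate top at x 0.452 128 [0.1069 0.1126] 0.1097469634004482 0.2015681842510797
plate top at x 0.456 124 [0.1068 0.1126] 0.10969128992000922 0.20172435301408978
plate top at x 0.46 123 [0.1067 0.1126] 0.10964763379630157 0.20170635825634106
plate top at x 0.464 119 [0.1066 0.1125] 0.10957806763348697 0.20152114358746487
plate top at x 0.468 124 [0.1066 0.1125] 0.1095279782506581 0.20172432921208058
edge below 92 [0.107  0.1125] near x 0.4477218998791186
gaps x 0.449 [(0.0659, 0.0752)]
gaps x 0.455 [(0.0659, 0.0748), (0.1035, 0.1137)]
gaps x 0.552 [(0.0648, 0.0736), (0.0806, 0.1283), (0.1315, 0.1355)]
guide x range 0.4614505910498937
```

{"name": "step_arm", "arguments": {
  "steps": [
    {"hand": 0.3,"x": 0.08,"y": -0.12,"z": 0,"rx": 0,"ry": 0,"rz": 0},
    {"hand": 0.3,"x": 0.08,"y": -0.12,"z": -0.5,"rx": 0,"ry": 0,"rz": 0},
    {"hand": 0.3,"x": 0.08,"y": -0.12,"z": -1,"rx": 0,"ry": 0,"rz": 0},
    {"hand": 0.3,"x": 0.08,"y": -0.12,"z": -1.5,"rx": 0,"ry": 0,"rz": 0},
    {"hand": 0.3,"x": 0.08,"y": -0.12,"z": -2,"rx": 0,"ry": 0,"rz": 0},
    {"hand": 0.3,"x": 0.08,"y": -0.12,"z": -2.7,"rx": 0,"ry": 0,"rz": 0}
  ]
}}

```text
clock: 34.5
ee_pos: [0.5042, 0.1058, 0.1819]
tcp_rot: [-0.496, 0.504, 0.496, 0.504]
contact_force: [-0.8, 0.1, -1.4]
grip_width: 0.077
```

{"name": "step_arm", "arguments": {
  "steps": [
    {"hand": 0.3,"x": 0,"y": 0.03,"z": -1,"rx": 0,"ry": 0,"rz": 0},
    {"hand": 0.3,"x": 0,"y": 0.03,"z": -2,"rx": 0,"ry": 0,"rz": 0},
    {"hand": 0.3,"x": 0,"y": 0.03,"z": -3,"rx": 0,"ry": 0,"rz": 0},
    {"hand": 0.3,"x": 0,"y": 0.03,"z": -4,"rx": 0,"ry": 0,"rz": 0},
    {"hand": 0.3,"x": 0,"y": 0.03,"z": -5,"rx": 0,"ry": 0,"rz": 0},
    {"hand": 0.3,"x": 0,"y": 0.03,"z": -6,"rx": 0,"ry": 0,"rz": 0},
    {"hand": 0.3,"x": 0,"y": 0.03,"z": -7,"rx": 0,"ry": 0,"rz": 0},
    {"hand": 0.3,"x": 0,"y": 0.03,"z": -7.6,"rx": 0,"ry": 0,"rz": 0},
    {"hand": 0.3,"x": 0,"y": 0.03,"z": -7.7,"rx": 0,"ry": 0,"rz": 0},
    {"hand": 0.3,"x": 0,"y": 0.03,"z": -7.7,"rx": 0,"ry": 0,"rz": 0}
  ]
}}

```text
clock: 35.33
ee_pos: [0.5038, 0.106, 0.1046]
tcp_rot: [-0.496, 0.504, 0.496, 0.503]
contact_force: [-0.7, -0.0, -0.7]
grip_width: 0.078
```

Released next, then up and back out of the way for the final checks.

{"name": "step_arm", "arguments": {
  "steps": [
    {"hand": 2.2,"x": 0,"y": 0,"z": 0,"rx": 0,"ry": 0,"rz": 0},
    {"hand": 2.2,"x": 0,"y": 0,"z": 0,"rx": 0,"ry": 0,"rz": 0},
    {"hand": 2.2,"x": 0,"y": 0,"z": 0,"rx": 0,"ry": 0,"rz": 0},
    {"hand": 2.2,"x": 0,"y": 0,"z": 1,"rx": 0,"ry": 0,"rz": 0},
    {"hand": 2.2,"x": 0,"y": 0,"z": 4,"rx": 0,"ry": 0,"rz": 0},
    {"hand": 2.2,"x": 0,"y": 0,"z": 8,"rx": 0,"ry": 0,"rz": 0},
    {"hand": 2.2,"x": 0,"y": 0,"z": 12,"rx": 0,"ry": 0,"rz": 0},
    {"hand": 2.2,"x": 0,"y": 0,"z": 16,"rx": 0,"ry": 0,"rz": 0},
    {"hand": 2.2,"x": 0,"y": 0,"z": 16,"rx": 0,"ry": 0,"rz": 0}
  ]
}}

```text
clock: 36.08
ee_pos: [0.5083, 0.1066, 0.2772]
tcp_rot: [-0.5, 0.499, 0.492, 0.509]
contact_force: [0.7, 0.4, 1.5]
grip_width: 0.253
```

{"name": "step_arm", "arguments": {
  "steps": [
    {"hand": 2.2,"x": 0,"y": 4,"z": 2,"rx": 0,"ry": 0,"rz": -0.12},
    {"hand": 2.2,"x": -1,"y": 8,"z": 2,"rx": 0,"ry": 0,"rz": -0.24},
    {"hand": 2.2,"x": -2,"y": 12,"z": 2,"rx": 0,"ry": 0,"rz": -0.36},
    {"hand": 2.2,"x": -3,"y": 16,"z": 2,"rx": 0,"ry": 0,"rz": -0.48},
    {"hand": 2.2,"x": -4,"y": 19,"z": 2,"rx": 0,"ry": 0,"rz": -0.6},
    {"hand": 2.2,"x": -5,"y": 22,"z": 2,"rx": 0,"ry": 0,"rz": -0.7},
    {"hand": 2.2,"x": -6,"y": 25,"z": 2,"rx": 0,"ry": 0,"rz": -0.7},
    {"hand": 2.2,"x": -7,"y": 28,"z": 2,"rx": 0,"ry": 0,"rz": -0.7},
    {"hand": 2.2,"x": -8,"y": 30,"z": 2,"rx": 0,"ry": 0,"rz": -0.7},
    {"hand": 2.2,"x": -8,"y": 30,"z": 2,"rx": 0,"ry": 0,"rz": -0.7}
  ]
}}

```text
clock: 36.92
ee_pos: [0.4222, 0.4093, 0.2859]
tcp_rot: [-0.294, 0.642, 0.296, 0.643]
contact_force: [-0.4, -0.1, -0.3]
grip_width: 0.255
```

Run:
```python
from ring import *
fs={n:robot.grab_frame(n) for n in("scene","top")}
print(robot.sense()["clock"])
for n,f in fs.items():
    V=cloud(f).reshape(-1,3); np.savez("end_"+n+".npz",**f)
    for nm,X,Y in(("slot1",.503,.07),("slot2",.503,.1075),("slot3",.504,.145),("rack1",.474,.268),("rack2",.477,.306),("rack3",.478,.3435)):
        q=V[(abs(V[:,1]-Y)<.012)&(abs(V[:,0]-X)<.02)&(V[:,2]>.11)&(V[:,2]<.2)]; print(n,nm,len(q),q.mean(0) if len(q) else "",np.percentile(q[:,2],95) if len(q) else "")
    P=V[(V[:,1]<-.024)&(V[:,1]>-.052)&(V[:,2]>.1)&(V[:,2]<.15)&(V[:,0]>.46)&(V[:,0]<.56)]; print("knob",len(P),P.mean(0) if len(P) else "")
    for a,xc,r in(("thick",.4665,.011),("thin",.5368,.008)):
        held(f,r,-.075,-.03 if a=="thick" else -.055,xc,.071,n+" "+a)
a=cv2.resize(fs["scene"]["image"][200:300,180:380],None,fx=4,fy=4,interpolation=cv2.INTER_CUBIC); b=cv2.resize(fs["top"]["image"][225:305,160:400],(800,200*800//600),interpolation=cv2.INTER_CUBIC)
cv2.imwrite("pics/end.png",cv2.resize(cv2.vconcat([a,b]),(720,600)))
```

```text
37.0167
scene slot1 0  
scene slot2 54 [0.5015 0.1047 0.1204] 0.12689447285963937
scene slot3 57 [0.5015 0.1433 0.1196] 0.12672794816187866
scene rack1 0  
scene rack2 53 [0.4746 0.304  0.1186] 0.1245367822636914
scene rack3 0  
knob 69 [ 0.4985 -0.0382  0.1244]
scene thick n 198 at y -0.0525 x,dx/dy,z,dz/dy [0.4667 0.0067 0.0696 0.0677] rms 0.0013778059405095161
scene thin n 61 at y -0.065 x,dx/dy,z,dz/dy [ 0.5366 -0.0525  0.0699  0.1119] rms 0.0017553291396612018
top slot1 0  
top slot2 49 [0.5045 0.1053 0.1249] 0.1288291192322002
top slot3 53 [0.5044 0.1433 0.1233] 0.12796524962444852
top rack1 0  
top rack2 59 [0.4777 0.3033 0.122 ] 0.12589874653487115
top rack3 0  
knob 78 [ 0.502  -0.0376  0.1267]
top thick n 222 at y -0.0525 x,dx/dy,z,dz/dy [0.4674 0.0213 0.0698 0.0655] rms 0.0012281176012678746
top thin n 63 at y -0.065 x,dx/dy,z,dz/dy [0.5371 0.068  0.0703 0.0841] rms 0.0012893897142018907
```

View pics/end.png

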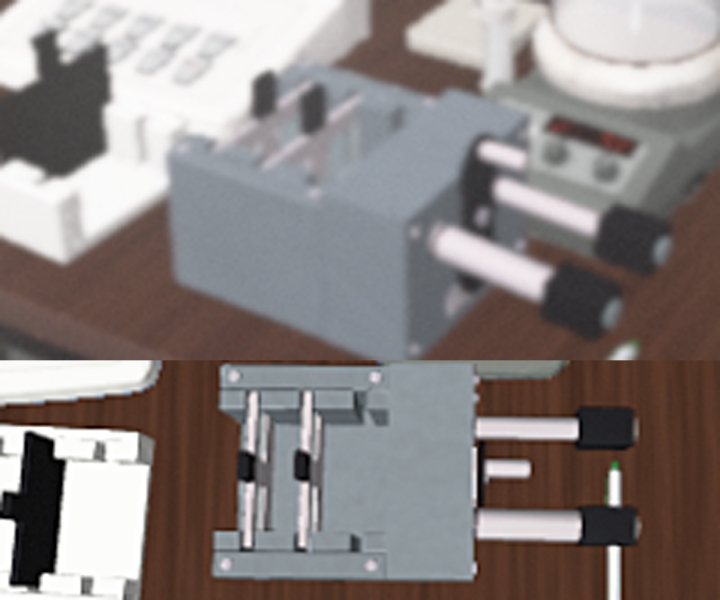

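```bash
python3 -c "
from h import *
print(robot.job_done(), robot.sense()['clock'])"
```

```text
the job is handed in; nothing more can be done
the job is handed in; nothing more can be done
```

I handed the job in at about 37 s on the robot's clock (limit 210 s). The cover is up, both tubes are in their own ports at the ring line, and the two filter plates and the blank have changed places.

- **Cover:** the knob stands 0 to 4 mm to one side of the pin's line, depending on the camera, at 124–127 mm high. That is upright and clear of both ports.
- **Thin tube:** the ring was within about 0.3 mm of the mouth after release.
- **Thick tube:** the ring was about 0.9 mm short of the mouth. A second nudge gained only 0.3 mm because the tube was binding in the bore, so I left it there.
- **Both tubes:** they sag a few degrees within the bore clearance. I last measured the rings just after release; the final pictures show both heads still level with each other.
- **Plates:** only two were present. They are fully down in slots 2 and 3, with tab tops at about 127 mm.
- **Blank:** it is fully down in the middle place of the rack, with its tab top at about 125 mm.

I saw no knock: the thin tube was where I had first found it when I went to pick it up, and both tubes were in place at the end. I never touched the petri dish or the timer, though I did not measure them again before handing in.

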